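# Unlock the strainer box, drain the cassette and put it in the drying cradle

## Task

Get the blue strainer cassette out of its box: swing the red keeper fully aside first, then draw the yellow-knobbed bolt fully back, and leave both open. Lift the cassette out by its black handle, set it down gently and upright on the grey-striped rubber mat and let go so that it drains, then take it by its body and lower it gently into the drying cradle, flat on the seat between the low stops, handle end at the tall green plate. Leave the bottle, pan and tub where they stand.

Things in the scene. Friction and masses are not known exactly. Their poses are not given: they have to be found in the camera images.
- housing: Strainer box fixed to the table: metal, 240 x 200 x 62 mm (x, y, z), open well for the cassette in its top. Origin on the table; box spans -130 to +110 mm in its x, +-100 mm in its y. Its x points away from the robot (give or take its yaw). The keeper, the bolt and the cassette are on it.
- keeper_pivot (a point): Point on the vertical pivot axis of the red keeper, level with the middle of the knobs (103 mm above the table); at box x -91.5, y -30 mm. Its x axis turns with the keeper and points from the pivot along the strut.
- keeper_knob (a point): Middle of the keeper's upright round red knob, 20 mm in diameter, 40 mm tall (foot 20 mm below this point), 36 mm from the pivot on a red strut 60 mm long, 16 wide, 10 thick. Closed, the strut points along the box's +x, its tip 1.5 mm behind the tail of the bolt, so that the bolt cannot be drawn.
- keeper (a joint): Angle of the keeper, rad: about 0 is closed (blocks the bolt); grows as it swings anticlockwise seen from above (towards the box's +y) to its stop at 1.6, fully aside. Stays where it is left (friction about 0.05 N m).
- bolt_knob (a point): Middle of the bolt's upright round yellow knob, 20 mm in diameter, 40 mm tall (foot 20 mm below this point), axes as the box's. The bolt under it is a dark bar 86 x 18 x 10 mm along the box's x, its nose 24 mm over the cassette. Closed, the knob is 55.5 mm from the keeper's knob and 91.5 mm from its pivot.
- bolt (a joint): Travel of the bolt, m: 0 is home (over the cassette); grows as it is drawn along the box's -x, away from the cassette and towards the keeper's pivot, to its stop at 0.036, fully drawn. Sliding friction 3 N; stays where it is left.
- cassette_mid (a point): Centre of the body of the loose blue strainer cassette: 56 mm wide (its x), 160 long (y), 55 tall (z), underside 27.5 mm below this point; 0.25 to 0.5 kg. Starts in the box's well (4 mm gaps round it, axes as the box's), its top 70 mm above the table, 8 mm above the box's top. Comes clear when lifted about 55 mm.
- cassette_handle (a point): Centre of the cassette's black handle: an upright bar on top of the body at its +y end, outer face flush with the end: 84 mm wide (x), 16 thick (y), 36 tall (18 mm up and down from this point; foot on the body's top). 72 mm along +y and 45.5 mm above the body's centre; same axes.
- mat_top (a point): Centre of the top face of the black rubber mat with grey stripes, 180 x 220 mm (x, y), 6 mm thick, fixed to the table. The cassette may stand on it any way round, with its middle within 60 mm of the mat's.
- rack_seat (a point): Centre of the drying cradle's seat, on top of its fixed white base (100 x 200 mm, 12 high). Tall green plate (130 mm) at the +y end, low stop at the -y end, inner faces 86 mm from here; four low side stops 33 mm either side, at 42 to 82 mm each way along y. Low stops rise 8 mm. Cassette's axes go along these axes, handle at the plate: 5 mm play each side, 6 each end, no room for a finger at the plate.
- bottle: Bystander: loose green bottle, 64 mm in diameter, 170 mm tall; origin at the centre of its underside.
- pan: Bystander: loose open steel pan, 100 x 170 x 60 mm (x, y, z); origin at the centre of its underside.
- tub: Bystander: loose white tub with red lid, 90 mm in diameter, 90 mm tall; origin at the centre of its underside.
There are look-alikes about, which are no part of the job. Leave any orange, pink or turquoise look-alike of the part that bears rack_seat alone.

How it is judged:
By the outcome, as a careful person would: the job done as asked, in the order asked, and still so for the second after the job is handed in, with the robot touching nothing.
It also fails if it takes over 72 s, if anything falls off the work surface, if the arm or the gripper's body presses on something with over 40 N, if the wrist force passes 120 N, or if a joint passes its speed limit or range.

## Robot

A 7-joint arm with a two-finger parallel gripper is mounted at the origin on the work surface. World frame = base frame: x ahead of the robot, y to its left, z up, the work surface at z = 0. Lengths are in m, angles in rad, forces in N, time in s.
With the tool pointing down it reaches from about 0.4 to 0.875 m from the base axis. Payload 19.3 kg.
Tool frame: the origin (TCP) lies midway between the tips of the shut fingers; the grasp point (between the pads) lies bot.grip_point_offset behind it (bot.grip_point_offset is the distance from the TCP to the grasp point, in m); z points along the fingers, y is the direction in which the jaws open and shut (so a half turn about z gives the same grasp; the last joint's range is limited). The gripper opens to 85 mm and grips with 20 to 120 N. Pads are 22 mm wide; open, the fingers measure 114 mm over their backs; the gripper's body (76 mm by 85 mm) begins 54 mm behind the grasp point. The pads swing forward as they close: fully open they stand 13 mm farther back than shut.
Start: joints at [-1.311, 0.521, -0.036, 1.599, 0.021, 1.021, -0.113], TCP at [0.202, 0.591, 0.231] pointing down, gripper open.
Joint ranges: [-2.91, 2.91], [-0.3, 2.13], [-1.5, 1.42], [0.17, 2.43], [-1.26, 4.41], [0.16, 1.93], [-2.52, 2.52]. Speed limits (rad/s): [1.89, 1.89, 2.39, 2.39, 3.01, 3.01, 3.01].

## Interface

Orientations are given as [roll, pitch, yaw] about the fixed x, y, z axes, in that order (R = Rz(yaw) Ry(pitch) Rx(roll)).
In Python, from workcell import bot gives the robot as it stands.
- The arm moves only by the tool servo_tool, never from a script. Its argument "rows" is a list that holds one entry, the list of rows, each a list of 6 numbers: the shift along the tool's x, y, z in cm, then the turn, a rotation vector about the tool's x, y, z in degrees. A call has 1 to 5 rows; each row shifts and turns the commanded pose from where the row before left it, along the tool's axes as they then stand; what a row does not reach is not made up. A row lasts 1/8 s, in which the tool goes at most 62.5 mm and 10.7 degrees, less where a joint would pass 70% of its speed; a pose out of reach is approached as far as the arm can. A call is refused whole if a number of a shift passes 6.25 or a number of a turn 10.7, either way. A call with a gripper value outside its range is refused whole. "grip" is the opening, from -1 (shut) to 1 (fully open), so that 0 is half open, set as the call begins (left out, the last holds). The fingers move at their own pace and stop on an object; "squeeze" is the grip in N (left out, the last holds). Time passes only in rows, so rows that do not move let the fingers close. It gives the time, the measured TCP pose, the force and the opening at its end, in the units of the state.
- bot.observe(): the state, without advancing time (a new reading comes with each control period).
- bot.grab_frame(name): name is "scene" or "top" or "wrist"; returns a dict with "image" (480x640x3 uint8, red, green, blue), "K" (3x3 intrinsics, pixels), "R" (3x3) and "t" (3): a world point X has camera coordinates R X + t; the wrist camera has in their place "mount" (4x4, takes a point from camera to tool coordinates, whose origin is the TCP and whose axes are the flange's). Camera axes: x right, y down, z forward; pixel columns grow to the right and rows downward; lengths in m; the calibration is good to about 2 mm. A picture is of the moment at which its call begins: read the wrist's pose just before it. There is no depth.
- bot.job_done(): hands the job in, once; it reports no verdict.
The state is a dict: "clock": time; "qpos": joint angles; "qd": joint speeds; "joint_efforts": joint torques, N m; "position": TCP position; "tool_rot": TCP orientation; "force": force on the tool from outside, world axes, zero at the start; "moment": the same for the moment, N m; "grip_width": finger opening in m.
Only numpy, scipy, OpenCV 4.12 (cv2) and the standard library are available. Lean on these libraries where they do the work, as an engineer would, in place of code of your own. Each camera call takes 0.05 s, during which the arm holds its last target.

## Working session

There is one attempt and no reset: what is moved stays moved. The work goes in short steps, Python scripts to look and compute and a tool call to move; the robot and the scene stay as the last step left them, time stands still between calls to the robot, and variables do not carry over. Pictures are saved under pics/ and viewed, and the job is handed in when it is done.

Besides the shell and the picture viewer there is one more tool, called after "Emit:" by a JSON object that holds its "op" and its "data". servo_tool: Moves the arm, as the interface text tells. Its arguments: {"type":"object","properties":{"rows":{"type":"array"},"grip":{"type":"number"},"squeeze":{"type":"number"}},"required":["rows"]}

```bash
ls; mkdir -p pics; python3 - <<'E'
from workcell import bot
import cv2
s=bot.observe()
print({k:(v if not hasattr(v,'round') else v) for k,v in s.items()})
print(bot.grip_point_offset)
for n in ["scene","top","wrist"]:
    f=bot.grab_frame(n)
    cv2.imwrite(f"pics/{n}0.png",f["image"][:,:,::-1])
    print(n,{k:f[k] for k in f if k!="image"})
E
```

```text
pics
{'clock': 0.0, 'qpos': array([-1.311215  ,  0.52198645, -0.03634263,  1.5999999 ,  0.02119919,
        1.0211062 , -0.11277715]), 'qd': array([ 1.61996099e-04, -4.46998495e-04,  6.14139220e-04, -1.50708575e-03,
       -2.12821837e-03, -5.72437343e-04, -2.93092313e-05]), 'joint_efforts': array([ 1.04256262e-03, -9.27120423e+01,  1.98006749e+00, -3.69912958e+01,
        1.76714215e-02,  8.51503573e-03, -3.80683321e-05]), 'position': array([0.20231509, 0.59099356, 0.23074564]), 'tool_rot': array([-3.14048002e+00,  7.16678437e-05,  2.81183688e+00]), 'force': array([ 0.07607287, -0.12836871, -0.29548145]), 'moment': array([ 0.01574368, -0.03279419, -0.01382711]), 'grip_width': 0.0853012792247742}
0.0187
scene {'K': array([[598.85467125,   0.        , 323.06405883],
       [  0.        , 598.85467125, 236.51946292],
       [  0.        ,   0.        ,   1.        ]]), 'R': array([[-0.77663182,  0.62990495, -0.00792297],
       [ 0.51942137,  0.63319528, -0.57381632],
       [-0.35643295, -0.44975937, -0.8189457 ]]), 't': array([ 0.33051657, -0.29043941,  1.95503647])}
top {'K': array(
[... 167 characters left out ...]
386569, -0.99999012, -0.00219385],
       [-0.99846715, -0.00373866, -0.05522114],
       [ 0.05521239,  0.00240396, -0.99847174]]), 't': array([0.11976029, 0.50565563, 1.14031861])}
wrist {'K': array([[361.98156167,   0.        , 321.13565239],
       [  0.        , 361.98156167, 240.34772882],
       [  0.        ,   0.        ,   1.        ]]), 'mount': array([[-1.37696706e-04, -9.64955087e-01, -2.62415056e-01,
         6.80276012e-02],
       [ 9.99999598e-01, -3.65368719e-04,  8.18808786e-04,
         3.06937740e-04],
       [-8.85991956e-04, -2.62414838e-01,  9.64954749e-01,
        -1.42511410e-01],
       [ 0.00000000e+00,  0.00000000e+00,  0.00000000e+00,
         1.00000000e+00]])}
```

View pics/scene0.png

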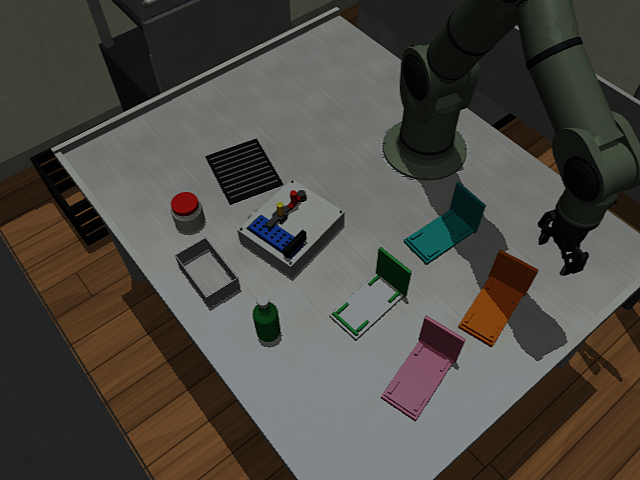

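View pics/top0.png

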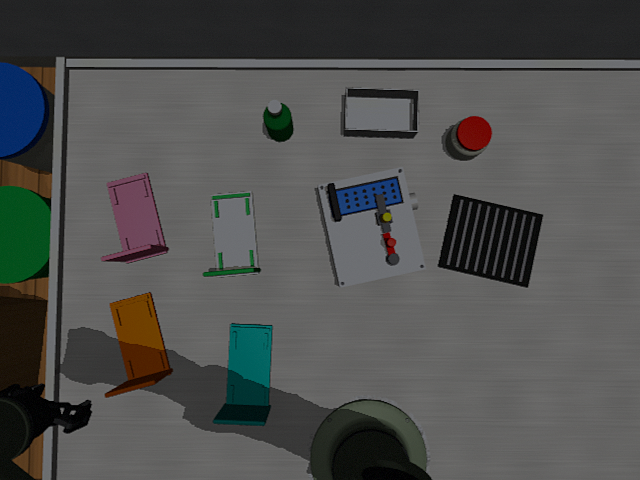

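View pics/wrist0.png

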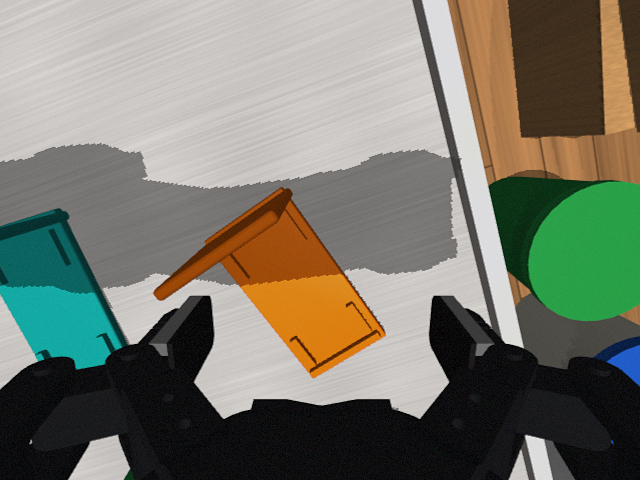

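The scene view shows the box, mat, tub, pan and bottle, plus the white/green cradle at about (370,300) and three look-alikes. In the top view the box is at about (370,228), the handle at the left (335,202), the red knob at (390,243), the yellow knob at (386,217), the cradle at (235,230) with its plate at the lower end, and the mat at (491,240).

```bash
cat > h.py <<'E'
import numpy as np, cv2
from scipy.spatial.transform import Rotation as Ro
from workcell import bot
np.set_printoptions(precision=4,suppress=True)
def grab(n,save=None):
    s=bot.observe(); f=bot.grab_frame(n); f["bgr"]=np.ascontiguousarray(f["image"][:,:,::-1])
    if n=="wrist":
        T=np.eye(4); T[:3,:3]=Ro.from_euler("xyz",s["tool_rot"]).as_matrix(); T[:3,3]=s["position"]
        M=T@f["mount"]; f["C"]=M[:3,3]; f["Rwc"]=M[:3,:3]
    else:
        f["Rwc"]=f["R"].T; f["C"]=-f["R"].T@f["t"]
    f["hsv"]=cv2.cvtColor(f["bgr"],cv2.COLOR_BGR2HSV)
    if save: cv2.imwrite("pics/"+save,f["bgr"])
    return f
def ray(f,uv):
    d=f["Rwc"]@np.linalg.inv(f["K"])@np.array([uv[0],uv[1],1.]); return f["C"],d/np.linalg.norm(d)
def onz(f,uv,z):
    c,d=ray(f,uv); return c+d*(z-c[2])/d[2]
def tri(*fu):
    A=np.zeros((3,3));b=np.zeros(3);rs=[ray(f,u) for f,u in fu]
    for c,d in rs:
        P=np.eye(3)-np.outer(d,d);A+=P;b+=P@c
    X=np.linalg.solve(A,b)
    return X,[np.linalg.norm((np.eye(3)-np.outer(d,d))@(X-c)) for c,d in rs]
def proj(f,X):
    p=f["K"]@(f["Rwc"].T@(np.asarray(X)-f["C"])); return p[:2]/p[2]
def mask(f,lo,hi,roi=None):
    m=cv2.inRange(f["hsv"],np.array(lo),np.array(hi))
    if roi:
        k=np.zeros_like(m);x0,y0,x1,y1=roi;k[y0:y1,x0:x1]=255;m&=k
    return m
def blobs(m,amin=20):
    n,l,st,c=cv2.connectedComponentsWithStats(m)
    return sorted([(int(st[i,4]),c[i].round(1).tolist(),st[i,:4].tolist()) for i in range(1,n) if st[i,4]>=amin],reverse=True)
def plan(pos,yaw,n=None):
    """shift in tool axes (cm) and tool-z turn (deg) to go from measured pose to pos, tool down with yaw (rad)"""
    s=bot.observe(); R=Ro.from_euler("xyz",s["tool_rot"])
    G=Ro.from_euler("xyz",[np.pi,0,yaw])
    rv=(R.inv()*G).as_rotvec(degrees=True); d=R.inv().apply(np.asarray(pos)-s["position"])*100
    print("pos",s["position"],"rot",s["tool_rot"],"t",s["clock"]); print("shift(old tool axes)cm",d,"turn deg",rv)
    return d,rv
E
python3 - <<'E'
from h import *
f=grab("top"); 
for n,roi in (("box",(300,150,450,300)),("rack",(190,170,280,290)),("mat",(430,180,560,300))):
    x0,y0,x1,y1=roi; c=f["bgr"][y0:y1,x0:x1]; cv2.imwrite(f"pics/c_{n}.png",cv2.resize(c,None,fx=4,fy=4,interpolation=cv2.INTER_CUBIC))
g=grab("scene"); c=g["bgr"][160:300,220:360]; cv2.imwrite("pics/c_sc.png",cv2.resize(c,None,fx=4,fy=4,interpolation=cv2.INTER_CUBIC))
for F,roi in((f,(300,150,450,300)),(g,(220,160,360,300))):
    print("red",blobs(mask(F,[0,120,60],[8,255,255],roi))); print("yel",blobs(mask(F,[24,120,80],[35,255,255],roi))); print("blue",blobs(mask(F,[105,120,60],[130,255,255],roi)))
E
```

```text
red [(149, [389.7, 242.9], [383, 232, 13, 23])]
yel [(56, [386.7, 216.5], [383, 213, 8, 8])]
blue [(1250, [367.4, 195.8], [336, 179, 66, 36])]
red [(31, [293.1, 192.6], [290, 190, 7, 6]), (21, [289.8, 204.8], [287, 202, 6, 6])]
yel [(27, [279.4, 204.1], [277, 202, 6, 5])]
blue [(568, [271.4, 232.5], [249, 215, 46, 35])]
```

View pics/c_box.png

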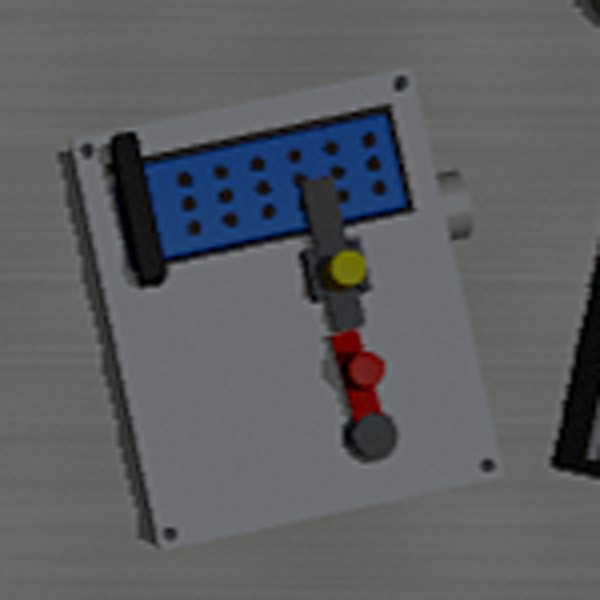

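View pics/c_sc.png

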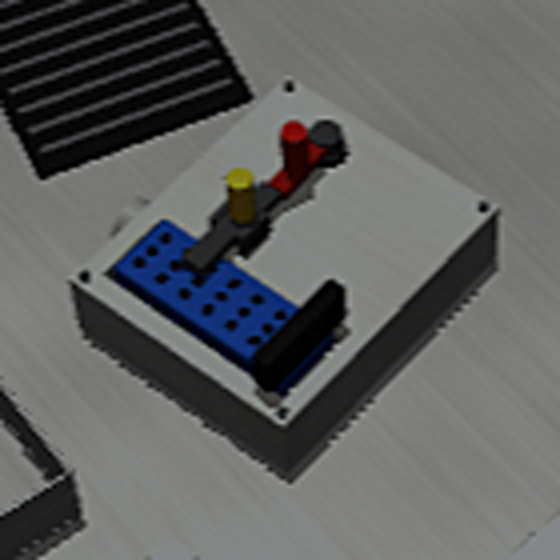

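The crops show the red knob top at top px (391.2,242.2) and scene (293.5,193), and the yellow one at (387,216.7) and (280,204.7). The box's screws are at the corners of the crop. The handle is on the left, the bolt is closed, and the keeper points at the bolt.

View pics/c_rack.png

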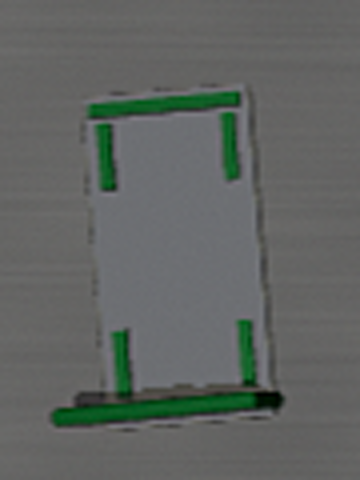

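```bash
python3 - <<'E'
from h import *
f=grab("top"); g=grab("scene")
o=lambda x,y:((x+.5)/4+300-.5,(y+.5)/4+150-.5)
p=lambda x,y:((x+.5)/4+220-.5,(y+.5)/4+160-.5)
Y=tri((f,o(348,267)),(g,p(240,179))); R=tri((f,o(365,369)),(g,p(294,132)))
print("yellow",Y,"red",R)
sc=[onz(f,o(*c),.062) for c in((87,150),(401,83),(488,465),(170,533))]
print("screws",np.array(sc))
S=[tri((f,o(*a)),(g,p(*b))) for a,b in (((87,150),(282,413)),((401,83),(84,277)),((488,465),(290,86)),((170,533),(484,207)))]
for s in S: print(s)
d1=sc[0]-sc[3]; d2=sc[1]-sc[2]; print("yaw x",np.degrees(np.arctan2(d1[1],d1[0])),np.degrees(np.arctan2(d2[1],d2[0])))
e=Y[0]-R[0]; print("yaw knobs",np.degrees(np.arctan2(e[1],e[0])),np.linalg.norm(e[:2]))
E
```

```text
yellow (array([ 0.5562, -0.0292,  0.1213]), [np.float64(0.0003815050125359859), np.float64(0.00038150501253593033)]) red (array([ 0.5013, -0.0383,  0.1215]), [np.float64(0.0007580987353497614), np.float64(0.0007580987353498448)])
screws [[ 0.6292  0.1119  0.062 ]
 [ 0.6686 -0.0681  0.062 ]
 [ 0.4499 -0.1162  0.062 ]
 [ 0.4107  0.0641  0.062 ]]
(array([0.6298, 0.1114, 0.0617]), [np.float64(0.0007276691063953318), np.float64(0.0007276691063953538)])
(array([ 0.6692, -0.0687,  0.0613]), [np.float64(0.0006593205182072755), np.float64(0.0006593205182071192)])
(array([ 0.4499, -0.1163,  0.0623]), [np.float64(0.0001241497572707841), np.float64(0.00012414975727072862)])
(array([0.411 , 0.0639, 0.0629]), [np.float64(0.0004005246045152255), np.float64(0.0004005246045151183)])
yaw x 12.327769602547681 12.41082589006305
yaw knobs 9.471743517746223 0.05564933146218874
```

```bash
cat >> h.py <<'E'
def rows(pos,yaw_deg,n,start=None,z_only=False):
    """n rows from measured (or start=(pos,yawdeg)) to pos, tool down; prints rounded rows"""
    s=bot.observe(); p=s["position"].copy(); R=Ro.from_euler("xyz",s["tool_rot"])
    if start: p=np.array(start[0],float); R=Ro.from_euler("xyz",[np.pi,0,np.radians(start[1])])
    else: print("now",p,np.degrees(s["tool_rot"]),"t %.2f"%s["clock"])
    G=Ro.from_euler("xyz",[np.pi,0,np.radians(yaw_deg)]); pos=np.asarray(pos,float); p0=p.copy(); out=[]
    for i in range(n):
        tgt=p0+(pos-p0)*(i+1)/n
        d=np.round(R.inv().apply(tgt-p)*100,2); rv=np.round((R.inv()*G).as_rotvec(degrees=True)/(n-i),1)
        p=p+R.apply(d/100); R=R*Ro.from_rotvec(rv,degrees=True); out.append([float(x)+0 for x in [*d,*rv]])
    for i in range(0,n,5): print([out[i:i+5]])
    print("max",np.abs(out).max(0),"ends",p,np.degrees(R.as_euler("xyz")))
E
python3 - <<'E'
from h import *
rows([.5015,-.040,.20],57,13)
E
```

```text
now [0.2024 0.5913 0.2312] [-179.989    -0.0015  161.1006] t 0.35
[[[-3.75, -3.85, 0.24, 0.0, 0.0, 8.0], [-4.25, -3.29, 0.24, 0.0, 0.0, 8.0], [-4.66, -2.66, 0.24, 0.0, 0.0, 8.0], [-4.99, -2.0, 0.24, 0.0, 0.0, 8.0], [-5.22, -1.27, 0.24, 0.0, 0.0, 8.0]]]
[[[-5.35, -0.54, 0.24, 0.0, 0.0, 8.0], [-5.37, 0.21, 0.24, 0.0, 0.0, 8.0], [-5.29, 0.96, 0.24, 0.0, 0.0, 8.0], [-5.1, 1.68, 0.24, 0.0, 0.0, 8.0], [-4.82, 2.38, 0.25, 0.0, 0.0, 8.0]]]
[[[-4.44, 3.02, 0.24, 0.0, 0.0, 8.0], [-3.98, 3.61, 0.24, 0.0, 0.0, 8.1], [-3.43, 4.14, 0.24, 0.0, 0.0, 8.0]]]
max [5.37 4.14 0.25 0.   0.   8.1 ] ends [ 0.5015 -0.04    0.2   ] [179.9988   0.011   57.0006]
```

Emit:
{"op": "servo_tool", "data": {"rows": [[[-3.8,-3.8,0.2,0,0,8],[-4.2,-3.3,0.2,0,0,8],[-4.7,-2.7,0.2,0,0,8],[-5.0,-2.0,0.2,0,0,8],[-5.2,-1.3,0.2,0,0,8]]], "grip": 0.2, "squeeze": 30}}

```text
clock: 0.98
position: [0.318, 0.3468, 0.2214]
tool_rot: [3.141, -0.0, 2.109]
force: [0.7, 0.3, 0.1]
grip_width: 0.051
```

Emit:
{"op": "servo_tool", "data": {"rows": [[[-5.4,-0.5,0.2,0,0,8],[-5.4,0.2,0.2,0,0,8],[-5.3,1.0,0.2,0,0,8],[-5.1,1.7,0.2,0,0,8],[-4.8,2.4,0.3,0,0,8]]]}}

```text
clock: 1.6
position: [0.4347, 0.1037, 0.2106]
tool_rot: [3.141, -0.001, 1.411]
force: [0.2, 1.2, -0.5]
grip_width: 0.0512
```

Emit:
{"op": "servo_tool", "data": {"rows": [[[-4.4,3.0,0.3,0,0,8],[-4.0,3.6,0.3,0,0,8],[-3.4,4.1,0.3,0,0,8]]]}}

```text
clock: 1.98
position: [0.5031, -0.0413, 0.2014]
tool_rot: [3.141, -0.001, 0.992]
force: [0.2, 1.3, -0.5]
grip_width: 0.0509
```

```bash
python3 - <<'E'
from h import *
grab("wrist","w1.png")
print(bot.observe()["qpos"],bot.observe()["grip_width"])
rows([.5015,-.040,.20],57,2)
E
```

```text
[-0.4438  0.4243  0.5553  1.9607 -0.2936  0.8337 -0.3202] 0.05164692599950947
now [ 0.5049 -0.0476  0.2015] [179.7987   0.0701  56.1388] t 2.02
[[[0.22, -0.35, 0.07, 0.1, 0.0, -0.4], [0.22, -0.36, 0.08, 0.1, 0.1, -0.5]]]
max [0.22 0.36 0.08 0.1  0.1  0.5 ] ends [ 0.5015 -0.04    0.2   ] [179.9994  -0.0284  57.0389]
```

View pics/w1.png

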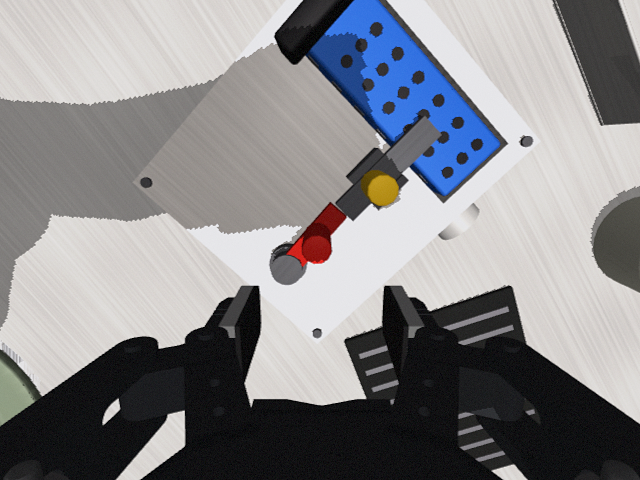

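The wrist view shows the red knob top at (317,246), the yellow one at (382,189) and the pivot at (288,265). I'll settle and measure.

Emit:
{"op": "servo_tool", "data": {"rows": [[[0.0,0,0,0,0,0],[0,0,0,0,0,0]]]}}

```text
clock: 2.28
position: [0.5022, -0.0389, 0.2013]
tool_rot: [-3.141, -0.0, 0.998]
force: [-0.1, 0.1, 0.4]
grip_width: 0.0514
```

```bash
python3 - <<'E'
from h import *
f=grab("wrist","w2.png")
print("red",blobs(mask(f,[0,120,60],[8,255,255]))[:3]); print("yel",blobs(mask(f,[20,120,80],[35,255,255]))[:3])
c=f["bgr"][130:300,230:430]; cv2.imwrite("pics/c_w2.png",cv2.resize(c,None,fx=4,fy=4,interpolation=cv2.INTER_CUBIC))
rows([.5015,-.040,.20],57,2)
E
```

```text
red [(1643, [320.3, 239.8], [289, 204, 60, 65])]
yel [(1002, [383.0, 189.9], [365, 173, 38, 36])]
now [ 0.5023 -0.0387  0.2013] [-179.9806   -0.02     57.2165] t 2.33
[[[-0.07, 0.0, 0.07, 0.0, 0.0, 0.1], [-0.08, 0.0, 0.06, 0.0, 0.0, 0.1]]]
max [0.08 0.   0.07 0.   0.   0.1 ] ends [ 0.5014 -0.04    0.2   ] [-179.9806   -0.0199   57.0165]
```

View pics/c_w2.png

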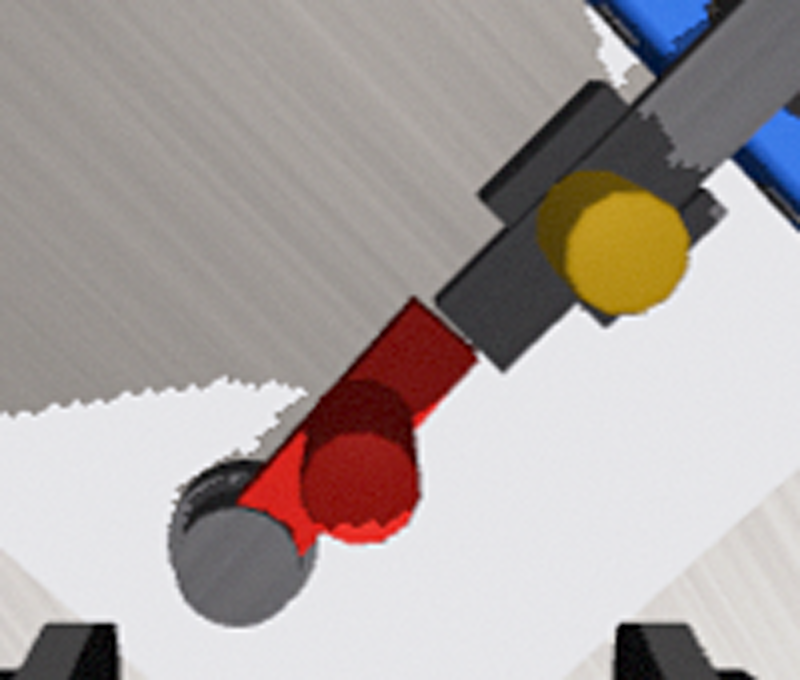

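```bash
python3 - <<'E'
from h import *
f=grab("wrist")
o=lambda x,y:((x+.5)/4+230-.5,(y+.5)/4+130-.5)
t=grab("top");g=grab("scene")
a=lambda x,y:((x+.5)/4+300-.5,(y+.5)/4+150-.5)
p=lambda x,y:((x+.5)/4+220-.5,(y+.5)/4+160-.5)
r=onz(f,o(360,487),.123);y=onz(f,o(628,252),.123); print(r,y,np.degrees(np.arctan2(*(y-r)[1::-1])))
print(tri((f,o(360,487)),(t,a(365,369)),(g,p(294,132))),tri((f,o(628,252)),(t,a(348,267)),(g,p(240,179))))
E
```

```text
[ 0.4994 -0.038   0.123 ] [ 0.5541 -0.0287  0.123 ] 9.676318746341693
(array([ 0.5006, -0.0383,  0.1217]), [np.float64(0.001380175998341037), np.float64(0.0005736265186426899), np.float64(0.0013490954186984765)]) (array([ 0.5555, -0.0294,  0.1204]), [np.float64(0.0011774446113126907), np.float64(0.0006638214339318419), np.float64(0.0008598970657578208)])
```

Emit:
{"op": "servo_tool", "data": {"rows": [[[-0.05,-0.2,4,0,0,0],[0,0,4,0,0,0],[0,0,2,0,0,0],[0,0,1.2,0,0,0],[0,0,0,0,0,0]]]}}

```text
clock: 3.1
position: [0.5004, -0.0389, 0.0891]
tool_rot: [-3.141, 0.0, 0.997]
force: [-1.0, -0.6, 1.1]
grip_width: 0.0514
```

Emit:
{"op": "servo_tool", "data": {"rows": [[[0,0,0,0,0,0],[0,0,0,0,0,0],[0,0,0,0,0,0],[0,0,0,0,0,0]]], "grip": -0.8}}

```text
clock: 3.6
position: [0.5011, -0.039, 0.0901]
tool_rot: [3.141, -0.001, 0.997]
force: [-1.0, 1.4, 8.0]
grip_width: 0.0189
```

```bash
python3 - <<'E'
from h import *
s=bot.observe(); print(s["position"],s["tool_rot"],s["grip_width"],s["force"])
piv=np.array([.4665,-.049]); k=s["position"][:2]; d=k-piv; print("r",np.linalg.norm(d),"ang",np.degrees(np.arctan2(d[1],d[0])))
a0=np.arctan2(d[1],d[0]); r=np.linalg.norm(d); yaw=s["tool_rot"][2]; prev=k; n=12
X=np.array([np.cos(yaw),np.sin(yaw)]);Y=np.array([np.sin(yaw),-np.cos(yaw)])
for a in np.linspace(a0,np.radians(105.5),n+1)[1:]:
    q=piv+.036*np.array([np.cos(a),np.sin(a)]); e=(q-prev)*100; print(np.round([e@X,e@Y],2)); prev=q
E
```

```text
[ 0.5011 -0.039   0.0901] [ 3.1405 -0.001   0.9967] 0.01892483488789942 [-0.9553  1.3619  8.0425]
r 0.03601704663857988 ang 16.125531335117536
[ 0.28 -0.37]
[ 0.23 -0.41]
[ 0.18 -0.43]
[ 0.12 -0.45]
[ 0.06 -0.46]
[ 0.   -0.47]
[-0.06 -0.46]
[-0.12 -0.45]
[-0.18 -0.43]
[-0.23 -0.41]
[-0.28 -0.37]
[-0.33 -0.33]
```

Emit:
{"op": "servo_tool", "data": {"rows": [[[0.28,-0.37,-0.2,0,0,0],[0.23,-0.41,0,0,0,0],[0.18,-0.43,0,0,0,0],[0.12,-0.45,0,0,0,0],[0.06,-0.46,0,0,0,0]]]}}

```text
clock: 4.22
position: [0.4907, -0.0195, 0.0921]
tool_rot: [3.136, -0.003, 0.998]
force: [9.0, -0.7, -12.1]
grip_width: 0.0185
```

Emit:
{"op": "servo_tool", "data": {"rows": [[[0,-0.47,0,0,0,0],[-0.06,-0.46,0,0,0,0],[-0.12,-0.45,0,0,0,0],[-0.18,-0.43,0,0,0,0],[-0.23,-0.41,0,0,0,0]]]}}

```text
clock: 4.85
position: [0.4679, -0.0129, 0.0922]
tool_rot: [3.137, -0.003, 0.997]
force: [14.4, 4.4, 1.1]
grip_width: 0.0191
```

Emit:
{"op": "servo_tool", "data": {"rows": [[[-0.28,-0.37,0,0,0,0],[-0.33,-0.33,0,0,0,0],[0,0,0,0,0,0]]]}}

```text
clock: 5.22
position: [0.4577, -0.0149, 0.0921]
tool_rot: [3.139, -0.001, 0.997]
force: [3.7, -4.5, 3.8]
grip_width: 0.0192
```

```bash
python3 - <<'E'
from h import *
s=bot.observe(); print(s["position"],s["grip_width"],s["force"])
piv=np.array([.4665,-.049]); d=s["position"][:2]-piv; print("r",np.linalg.norm(d),"ang rel box",np.degrees(np.arctan2(d[1],d[0]))-12.35)
E
```

```text
[ 0.4577 -0.0149  0.0921] 0.019164914448700422 [ 3.6733 -4.4629  3.8408]
r 0.03524170499244908 ang rel box 92.02737463479123
```

Emit:
{"op": "servo_tool", "data": {"rows": [[[-0.2,-0.2,0,0,0,0],[-0.1,-0.1,0,0,0,0],[0,0,0,0,0,0]]]}}

```text
clock: 5.6
position: [0.4566, -0.0152, 0.0924]
tool_rot: [3.134, -0.004, 0.997]
force: [22.4, -0.1, -11.8]
grip_width: 0.0194
```

Emit:
{"op": "servo_tool", "data": {"rows": [[[0.2,0.2,0,0,0,0],[0,0,0,0,0,0],[0,0,0,0,0,0]]], "grip": 0.2}}

```text
clock: 5.98
position: [0.4547, -0.0148, 0.0913]
tool_rot: [-3.141, 0.0, 0.997]
force: [-0.8, -0.3, 0.2]
grip_width: 0.0511
```

Emit:
{"op": "servo_tool", "data": {"rows": [[[0,0,-4,0,0,0],[0,0,-3.8,0,0,0],[0,0,0,0,0,0]]]}}

```text
clock: 6.35
position: [0.4559, -0.0147, 0.1713]
tool_rot: [3.139, -0.003, 0.997]
force: [-0.6, 0.4, -1.2]
grip_width: 0.0512
```

```bash
python3 - <<'E'
from h import *
f=grab("wrist","w3.png");grab("top","t3.png")
rows([.5553,-.0292,.165],57,3)
rows([.5553,-.0292,.092],57,3,start=([.5553,-.0292,.165],57))
E
```

```text
now [ 0.4548 -0.0145  0.1693] [-179.9982   -0.0272   57.1257] t 6.45
[[[1.41, 3.08, 0.14, 0.0, 0.0, 0.0], [1.4, 3.08, 0.14, 0.0, 0.0, 0.1], [1.41, 3.07, 0.15, 0.0, 0.0, 0.0]]]
max [1.41 3.08 0.15 0.   0.   0.1 ] ends [ 0.5553 -0.0292  0.165 ] [-179.9982   -0.0272   57.0257]
[[[0.0, 0.0, 2.43, 0.0, 0.0, 0.0], [0.0, 0.0, 2.44, 0.0, 0.0, 0.0], [0.0, 0.0, 2.43, 0.0, 0.0, 0.0]]]
max [0.   0.   2.44 0.   0.   0.  ] ends [ 0.5553 -0.0292  0.092 ] [180.   0.  57.]
```

View pics/w3.png

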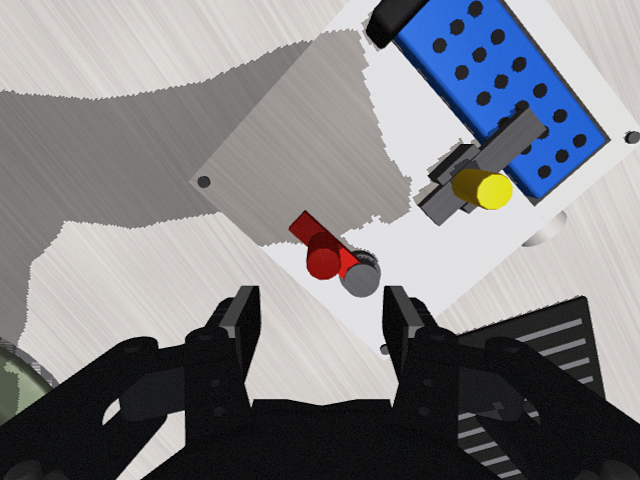

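The keeper now points across the box, fully aside; its knob is at (323,262). Next is the bolt.

Emit:
{"op": "servo_tool", "data": {"rows": [[[1.4,3.1,0.1,0,0,0],[1.4,3.1,0.1,0,0,0],[1.4,3.05,0.2,0,0,0],[0,0,2.4,0,0,0],[0,0,2.4,0,0,0]]]}}

```text
clock: 7.08
position: [0.5549, -0.03, 0.1152]
tool_rot: [-3.14, 0.001, 0.996]
force: [-0.1, -0.4, -0.4]
grip_width: 0.0513
```

Emit:
{"op": "servo_tool", "data": {"rows": [[[0,0,2.4,0,0,0],[0,0,0,0,0,0]]]}}

```text
clock: 7.32
position: [0.5539, -0.03, 0.0911]
tool_rot: [-3.138, 0.003, 0.996]
force: [-0.5, 0.3, 0.6]
grip_width: 0.0512
```

Emit:
{"op": "servo_tool", "data": {"rows": [[[0,0,0,0,0,0],[0,0,0,0,0,0],[0,0,0,0,0,0],[0,0,0,0,0,0]]], "grip": -0.8}}

```text
clock: 7.82
position: [0.5558, -0.0298, 0.094]
tool_rot: [3.141, -0.001, 0.997]
force: [-2.7, 0.0, 8.0]
grip_width: 0.0188
```

Emit:
{"op": "servo_tool", "data": {"rows": [[[-0.5,-0.5,0,0,0,0],[-0.55,-0.55,0,0,0,0],[-0.55,-0.55,0,0,0,0],[-0.5,-0.5,0,0,0,0],[-0.4,-0.4,0,0,0,0]]]}}

```text
clock: 8.45
position: [0.5215, -0.0372, 0.094]
tool_rot: [3.14, -0.001, 0.997]
force: [3.1, -1.3, 5.8]
grip_width: 0.019
```

```bash
python3 - <<'E'
from h import *
s=bot.observe(); print(s["position"],s["grip_width"],s["force"])
u=np.array([np.cos(np.radians(12.35)),np.sin(np.radians(12.35))]); print("travel",-(s["position"][:2]-np.array([.5555,-.0292]))@u)
E
```

```text
[ 0.5215 -0.0372  0.094 ] 0.019015380501681556 [ 3.0778 -1.2922  5.8344]
travel 0.03489924484282456
```

Emit:
{"op": "servo_tool", "data": {"rows": [[[-0.25,-0.25,0,0,0,0],[-0.1,-0.1,0,0,0,0],[0,0,0,0,0,0]]]}}

```text
clock: 8.82
position: [0.5199, -0.0376, 0.0943]
tool_rot: [3.135, -0.004, 0.998]
force: [22.7, 3.6, -11.3]
grip_width: 0.0192
```

Emit:
{"op": "servo_tool", "data": {"rows": [[[0.2,0.2,0,0,0,0],[0,0,0,0,0,0],[0,0,0,0,0,0]]], "grip": 0.2}}

```text
clock: 9.2
position: [0.5185, -0.0377, 0.0933]
tool_rot: [-3.141, 0.0, 0.997]
force: [0.5, -0.1, 0.6]
grip_width: 0.0512
```

Emit:
{"op": "servo_tool", "data": {"rows": [[[0,0,-5,0,0,0],[0,0,-5,0,0,0],[0,0,-3,0,0,0],[0,0,0,0,0,0]]]}}

```text
clock: 9.7
position: [0.5195, -0.0376, 0.2251]
tool_rot: [3.139, -0.002, 0.997]
force: [-0.3, -0.1, -1.0]
grip_width: 0.0511
```

```bash
python3 - <<'E'
from h import *
f=grab("wrist","w4.png");t=grab("top","t4.png"); g=grab("scene","s4.png")
for n,F,(x0,y0,x1,y1) in(("t",t,(300,150,450,300)),("s",g,(220,160,360,300))):
    cv2.imwrite(f"pics/c4{n}.png",cv2.resize(F["bgr"][y0:y1,x0:x1],None,fx=4,fy=4,interpolation=cv2.INTER_CUBIC))
# rough handle target: cassette in top image
print(onz(t,((137+.5)/4+299.5,(208+.5)/4+149.5),.106))
rows([.58,.06,.30],12.35,6)
E
```

```text
[0.5897 0.0846 0.106 ]
now [ 0.5183 -0.0375  0.2225] [-179.9421    0.036    57.1058] t 9.85
[[[1.92, -0.02, -1.29, 0.0, 0.0, 7.5], [1.91, -0.27, -1.29, 0.0, 0.0, 7.5], [1.85, -0.52, -1.3, 0.0, 0.0, 7.4], [1.77, -0.75, -1.29, 0.0, 0.0, 7.5], [1.65, -0.98, -1.29, 0.0, 0.0, 7.4]]]
[[[1.52, -1.18, -1.29, 0.0, 0.1, 7.5]]]
max [1.92 1.18 1.3  0.   0.1  7.5 ] ends [0.58 0.06 0.3 ] [-179.9778   -0.0334   12.3057]
```

View pics/w4.png

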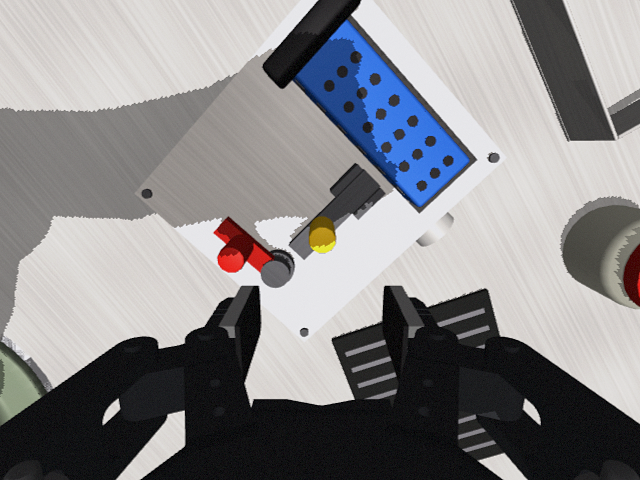

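View pics/c4t.png

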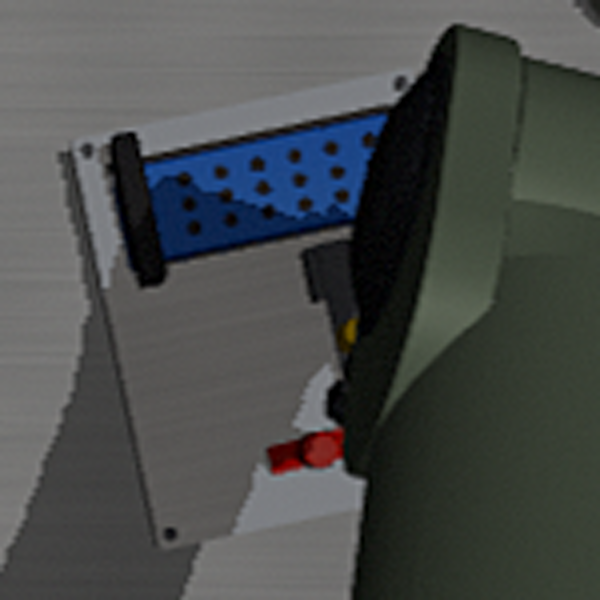

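Bolt drawn clear of the cassette; keeper still aside. I'll go above the handle for a close look.

```bash
python3 - <<'E'
from h import *
rows([.588,.084,.235],12.35,5)
E
```

```text
now [ 0.5183 -0.0375  0.2225] [-179.9421    0.036    57.1058] t 9.85
[[[2.8, -0.15, -0.25, 0.0, 0.0, 9.0], [2.74, -0.59, -0.25, 0.0, 0.0, 8.9], [2.61, -1.0, -0.25, 0.0, 0.0, 9.0], [2.43, -1.4, -0.25, 0.0, 0.0, 8.9], [2.18, -1.76, -0.25, 0.0, 0.1, 9.0]]]
max [2.8  1.76 0.25 0.   0.1  9.  ] ends [0.588 0.084 0.235] [-179.9765   -0.0332   12.3057]
```

Emit:
{"op": "servo_tool", "data": {"rows": [[[2.8,-0.15,-0.25,0,0,9],[2.75,-0.6,-0.25,0,0,9],[2.6,-1,-0.25,0,0,9],[2.4,-1.4,-0.25,0,0,9],[2.2,-1.75,-0.25,0,0,9]]], "grip": 0.2}}

```text
clock: 10.48
position: [0.5885, 0.0844, 0.2346]
tool_rot: [3.141, 0.002, 0.206]
force: [0.2, -0.2, -0.0]
grip_width: 0.0516
```

Emit:
{"op": "servo_tool", "data": {"rows": [[[0,0,0,0,0,0],[0,0,0,0,0,0]]]}}

```text
clock: 10.72
position: [0.5879, 0.083, 0.2349]
tool_rot: [3.141, 0.002, 0.212]
force: [1.0, -0.3, 0.0]
grip_width: 0.0509
```

```bash
python3 - <<'E'
from h import *
f=grab("wrist","w5.png"); print(f["C"],bot.observe()["qpos"])
E
```

```text
[0.6515 0.0979 0.3773] [-0.748   0.5863  0.7732  1.7078 -0.4637  1.041  -1.1767]
```

View pics/w5.png

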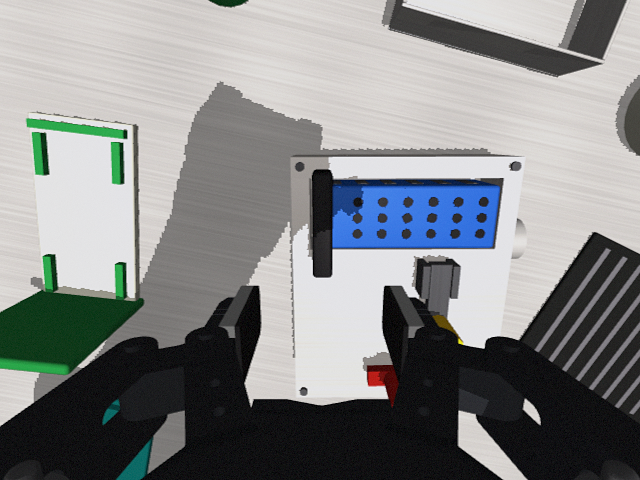

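```bash
python3 - <<'E'
import cv2
i=cv2.imread("pics/s4.png")[210:270,240:320]; cv2.imwrite("pics/c4sh.png",cv2.resize(i,None,fx=8,fy=8,interpolation=cv2.INTER_CUBIC))
E
```

```text
(no output)
```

View pics/c4sh.png

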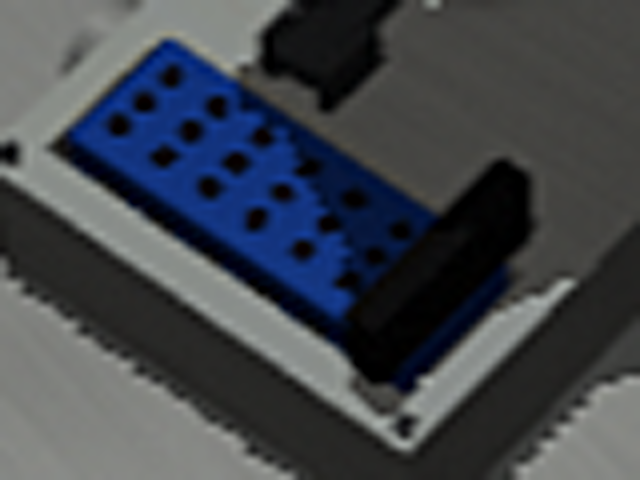

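The wrist view is aligned with the box: the handle's top covers columns 313–332 and rows 170–277, and the blue body reaches column 500. The cradle is also in view, with its plate at lower left. Now to triangulate.

```bash
python3 - <<'E'
from h import *
f=grab("wrist");t=grab("top"); g=grab("scene")
m=cv2.inRange(f["hsv"],np.array([0,0,0]),np.array([180,255,45])); m[:, :300]=0; m[:,345:]=0; m[:160]=0; m[282:]=0
b=blobs(m,200); print(b)
cnt=max(cv2.findContours(m,0,1)[0],key=cv2.contourArea); r=cv2.minAreaRect(cnt); print(r)
pts=cv2.boxPoints(r); W=[onz(f,p,.106) for p in pts]; print("handle corners@.106",np.array(W),"c",np.mean(W,0))
p=lambda x,y:((x+.5)/8+240-.5,(y+.5)/8+210-.5)
x,y,w,h=b[0][2]
for s,wv in ((p(360,312),(x+w/2,y+1)),(p(512,165),(x+w/2,y+h-1))):
    print("tri end",tri((f,wv),(g,s)))
mb=mask(f,[100,110,60],[130,255,255],(300,150,520,260)); c=max(cv2.findContours(mb,0,1)[0],key=cv2.contourArea); r=cv2.minAreaRect(c);print(r)
q=cv2.boxPoints(r); print("blue corners @.07",np.array([onz(f,k,.07) for k in q]))
I=cv2.resize(f["bgr"][150:290,280:520],None,fx=3.3,fy=3.3,interpolation=cv2.INTER_CUBIC); cv2.imwrite("pics/c5.png",I)
E
```

```text
[(1951, [321.6, 220.2], [312, 170, 29, 107])]
((326.0, 223.0), (106.0, 28.0), 90.0)
handle corners@.106 [[0.6303 0.1    0.106 ]
 [0.6346 0.0798 0.106 ]
 [0.5533 0.0612 0.106 ]
 [0.5486 0.0831 0.106 ]] c [0.5917 0.081  0.106 ]
tri end (array([0.6311, 0.0899, 0.1079]), [np.float64(0.0009448841523048947), np.float64(0.0009448841523049381)])
tri end (array([0.5504, 0.0713, 0.102 ]), [np.float64(0.0008241041015567012), np.float64(0.0008241041015568082)])
((415.49993896484375, 213.49996948242188), (166.99996948242188, 66.99998474121094), 0.0)
blue corners @.07 [[ 0.5655  0.0694  0.07  ]
 [ 0.6229  0.0822  0.07  ]
 [ 0.6524 -0.0554  0.07  ]
 [ 0.5965 -0.0752  0.07  ]]
```

View pics/c5.png

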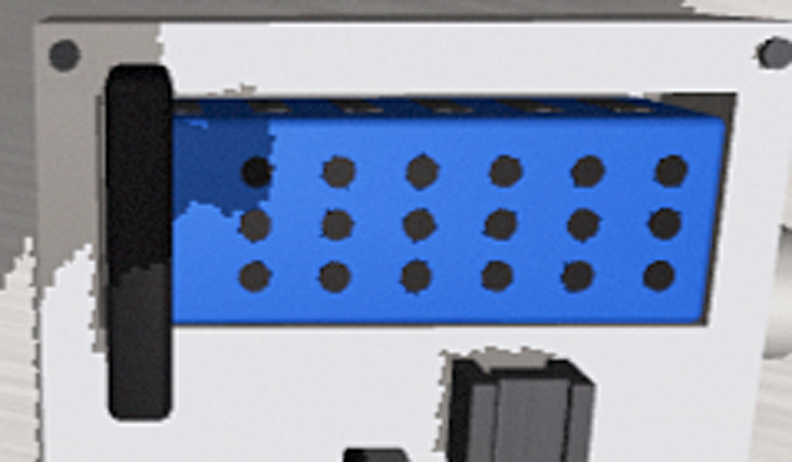

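Emit:
{"op": "servo_tool", "data": {"rows": [[[0.3,0,4,0,0,0],[0,0,5,0,0,0],[0,0,4,0,0,0],[0,0,2,0,0,0],[0,0,0.8,0,0,0]]]}}

```text
clock: 11.55
position: [0.5915, 0.084, 0.0775]
tool_rot: [3.141, 0.0, 0.211]
force: [0.3, -0.4, 0.7]
grip_width: 0.0515
```

Emit:
{"op": "servo_tool", "data": {"rows": [[[0,0,0,0,0,0],[0,0,0,0,0,0]]]}}

```text
clock: 11.8
position: [0.5921, 0.0845, 0.079]
tool_rot: [-3.141, -0.002, 0.211]
force: [0.1, 1.1, -0.6]
grip_width: 0.0515
```

```bash
python3 - <<'E'
from h import *
s=bot.observe(); print(s["position"],np.degrees(s["tool_rot"]),s["force"])
E
```

```text
[0.5921 0.0845 0.079 ] [-179.9931   -0.0965   12.1117] [ 0.1299  1.0829 -0.5875]
```

Emit:
{"op": "servo_tool", "data": {"rows": [[[0,0,0.2,0,0,0],[0,0,0,0,0,0],[0,0,0,0,0,0],[0,0,0,0,0,0],[0,0,0,0,0,0]]], "grip": -1, "squeeze": 70}}

```text
clock: 12.42
position: [0.5918, 0.0841, 0.0762]
tool_rot: [3.141, -0.001, 0.211]
force: [0.2, -2.0, 6.1]
grip_width: 0.0149
```

Emit:
{"op": "servo_tool", "data": {"rows": [[[0,0,-0.3,0,0,0],[0,0,-0.7,0,0,0],[0,0,-1,0,0,0],[0,0,0,0,0,0]]]}}

```text
clock: 12.92
position: [0.5919, 0.0845, 0.0967]
tool_rot: [-3.142, -0.001, 0.211]
force: [0.5, -0.5, -3.7]
grip_width: 0.0149
```

```bash
python3 - <<'E'
from h import *
s=bot.observe(); print(s["position"],np.degrees(s["tool_rot"]),s["force"],s["moment"],s["grip_width"])
f=grab("wrist","w6.png")
E
```

```text
[0.5919 0.0845 0.0967] [-179.9951   -0.0736   12.1095] [ 0.4564 -0.463  -3.749 ] [ 0.2779  0.0175 -0.0038] 0.014912614871767272
```

View pics/w6.png

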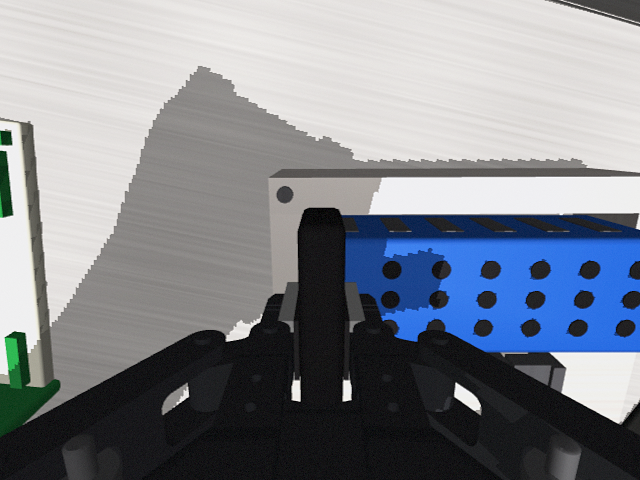

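Cassette is 20 mm up, level, about 3.7 N, with a clean handle grip. I'll raise it well above the knobs and measure the mat and cradle.

Emit:
{"op": "servo_tool", "data": {"rows": [[[0,0,-2,0,0,0],[0,0,-3,0,0,0],[0,0,-3,0,0,0],[0,0,-3,0,0,0],[0,0,-2,0,0,0]]]}}

```text
clock: 13.6
position: [0.5917, 0.0841, 0.2283]
tool_rot: [-3.142, -0.002, 0.211]
force: [0.3, 0.2, -4.7]
grip_width: 0.015
```

```bash
python3 - <<'E'
from h import *
t=grab("top","t7.png"); g=grab("scene","s7.png")
i=cv2.imread("pics/top0.png"); j=cv2.imread("pics/scene0.png")
def corners(img,roi,F):
    x0,y0,x1,y1=roi; c=img[y0:y1,x0:x1]; v=cv2.cvtColor(c,cv2.COLOR_BGR2HSV)[:,:,2]
    m=(v<55).astype(np.uint8)*255; m=cv2.morphologyEx(m,cv2.MORPH_CLOSE,np.ones((9,9),np.uint8))
    k=max(cv2.findContours(m,0,2)[0],key=cv2.contourArea); k=cv2.convexHull(k)
    q=cv2.approxPolyDP(k,6,True)[:,0]+[x0,y0]; print(q.tolist(),cv2.contourArea(k)); return q
a=corners(i,(425,180,560,300),t); P=np.array([onz(t,p,.006) for p in a]); print(P,"c",P.mean(0))
b=corners(j,(195,130,290,210),g); Q=np.array([onz(g,p,.006) for p in b]); print(Q,"c",Q.mean(0))
E
```

```text
[[454, 194], [542, 215], [526, 287], [438, 266]] 6860.0
[[ 0.6232 -0.2074  0.006 ]
 [ 0.5732 -0.4176  0.006 ]
 [ 0.4011 -0.3759  0.006 ]
 [ 0.4501 -0.1672  0.006 ]] c [ 0.5119 -0.292   0.006 ]
[[256, 139], [282, 184], [230, 204], [205, 156]] 2988.5
[[ 0.4052 -0.3762  0.006 ]
 [ 0.4547 -0.1669  0.006 ]
 [ 0.6242 -0.2039  0.006 ]
 [ 0.5763 -0.4191  0.006 ]] c [ 0.5151 -0.2915  0.006 ]
```

View pics/s7.png

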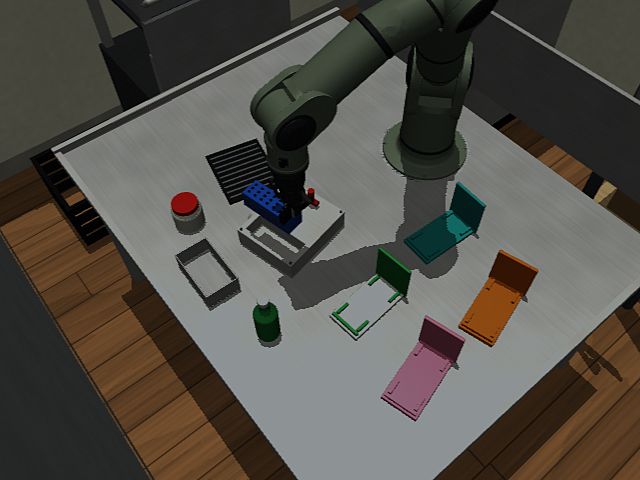

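Cassette is clear above the box. The mat centre is (0.513,-0.292) from both views, within 3 mm. Carrying the cassette there.

```bash
python3 - <<'E'
from h import *
rows([.4995,-.2250,.20],12.1,8)
E
```

```text
now [0.5923 0.0841 0.2285] [-179.9905   -0.1989   12.082 ] t 13.70
[[[-1.94, 3.54, 0.35, 0.0, 0.0, 0.0], [-1.95, 3.53, 0.35, 0.0, 0.0, 0.0], [-1.94, 3.54, 0.35, 0.0, 0.0, 0.0], [-1.95, 3.53, 0.35, 0.0, 0.0, 0.0], [-1.94, 3.54, 0.35, 0.0, 0.0, 0.0]]]
[[[-1.95, 3.54, 0.34, 0.0, -0.1, 0.0], [-1.94, 3.53, 0.36, 0.0, 0.0, 0.0], [-1.95, 3.54, 0.35, 0.0, -0.1, 0.0]]]
max [1.95 3.54 0.36 0.   0.1  0.  ] ends [ 0.4995 -0.225   0.2   ] [-179.9905    0.0011   12.082 ]
```

Emit:
{"op": "servo_tool", "data": {"rows": [[[-1,1.8,0,0,0,0],[-2,3.5,0,0,0,0],[-2,3.6,0,0,0,0],[-2,3.6,0,0,0,0],[-2,3.6,0.5,0,0,0]]]}}

```text
clock: 14.32
position: [0.536, -0.0939, 0.2205]
tool_rot: [3.142, 0.001, 0.211]
force: [0.5, -0.5, -4.1]
grip_width: 0.0152
```

Emit:
{"op": "servo_tool", "data": {"rows": [[[-2,3.6,0.5,0,0,0],[-2,3.5,0.8,0,0,0],[-1.6,3,1,0,0,0],[-1,2.1,1,0,0,0],[0,0,2,0,0,0]]]}}

```text
clock: 14.95
position: [0.4967, -0.2277, 0.1675]
tool_rot: [3.141, 0.0, 0.208]
force: [0.2, 1.1, -4.8]
grip_width: 0.015
```

Emit:
{"op": "servo_tool", "data": {"rows": [[[0,0,3,0,0,0],[0,0,3,0,0,0],[0,0,1.5,0,0,0],[0,0,0.5,0,0,0],[0,0,0,0,0,0]]]}}

```text
clock: 15.58
position: [0.4983, -0.2254, 0.0882]
tool_rot: [3.141, -0.0, 0.211]
force: [-0.7, 0.4, -4.3]
grip_width: 0.0149
```

```bash
python3 - <<'E'
from h import *
s=bot.observe(); print(s["position"],np.degrees(s["tool_rot"]),s["force"],s["moment"],s["clock"])
f=grab("wrist","w8.png")
E
```

```text
[ 0.4983 -0.2254  0.0882] [179.9817  -0.0124  12.0867] [-0.7051  0.4486 -4.3498] [ 0.2543  0.0267 -0.0087] 15.575
```

View pics/w8.png

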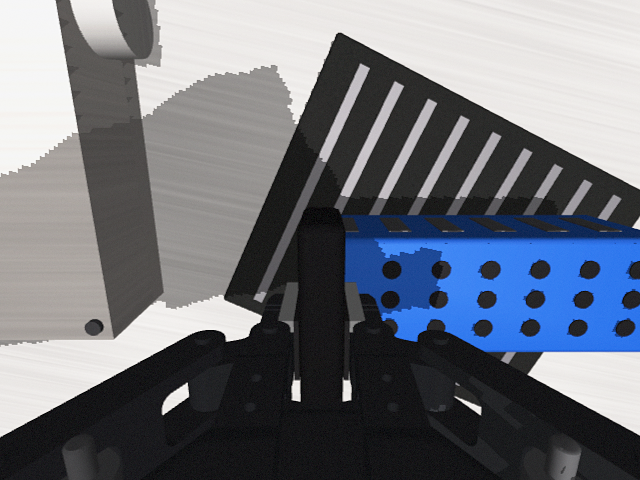

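Cassette is over the mat, still level, about 21 mm up. Creeping down.

Emit:
{"op": "servo_tool", "data": {"rows": [[[0,0,0.8,0,0,0],[0,0,0.6,0,0,0],[0,0,0.3,0,0,0],[0,0,0.1,0,0,0]]]}}

```text
clock: 16.12
position: [0.4982, -0.2251, 0.0696]
tool_rot: [-3.141, 0.0, 0.211]
force: [0.3, 0.3, -4.7]
grip_width: 0.0151
```

Emit:
{"op": "servo_tool", "data": {"rows": [[[0,0,0.1,0,0,0],[0,0,0.1,0,0,0],[0,0,0.05,0,0,0]]]}}

```text
clock: 16.5
position: [0.4983, -0.2251, 0.0673]
tool_rot: [3.142, -0.0, 0.211]
force: [0.6, 0.2, -3.9]
grip_width: 0.0151
```

Emit:
{"op": "servo_tool", "data": {"rows": [[[0,0,0.1,0,0,0],[0,0,0.05,0,0,0],[0,0,0,0,0,0]]]}}

```text
clock: 16.88
position: [0.4984, -0.2252, 0.0671]
tool_rot: [-3.141, -0.001, 0.211]
force: [-7.7, 6.1, 29.2]
grip_width: 0.0148
```

Emit:
{"op": "servo_tool", "data": {"rows": [[[0,0,-0.12,0,0,0],[0,0,0,0,0,0]]]}}

```text
clock: 17.12
position: [0.4984, -0.2251, 0.0672]
tool_rot: [3.141, -0.0, 0.211]
force: [-1.3, 0.3, 4.5]
grip_width: 0.0151
```

Emit:
{"op": "servo_tool", "data": {"rows": [[[0,0,0,0,0,0],[0,0,0,0,0,0],[0,0,0,0,0,0]]], "grip": 0.2}}

```text
clock: 17.5
position: [0.4983, -0.2251, 0.067]
tool_rot: [3.141, 0.0, 0.211]
force: [-0.4, -0.4, 0.1]
grip_width: 0.0509
```

Emit:
{"op": "servo_tool", "data": {"rows": [[[0,0,-2,0,0,0],[0,0,-4,0,0,0],[0,0,-4,0,0,0],[0,0,-4,0,0,0],[0,0,-2,0,0,0]]]}}

```text
clock: 18.12
position: [0.4987, -0.2253, 0.2289]
tool_rot: [3.141, -0.002, 0.211]
force: [0.5, -0.7, -0.2]
grip_width: 0.0515
```

```bash
python3 - <<'E'
from h import *
rows([.52,-.30,.24],102.3,9)
f=grab("wrist","w9.png")
E
```

```text
now [ 0.4987 -0.2253  0.2289] [179.9508  -0.1069  12.0965] t 18.12
[[[0.06, 0.86, -0.12, 0.0, 0.0, -10.0], [-0.09, 0.86, -0.12, 0.0, 0.0, -10.0], [-0.24, 0.83, -0.13, 0.0, 0.0, -10.0], [-0.38, 0.77, -0.12, 0.0, 0.0, -10.0], [-0.51, 0.7, -0.12, 0.0, 0.0, -10.0]]]
[[[-0.63, 0.6, -0.12, 0.0, 0.0, -10.1], [-0.71, 0.48, -0.12, 0.0, 0.0, -10.0], [-0.79, 0.34, -0.13, 0.1, 0.0, -10.1], [-0.84, 0.21, -0.12, 0.0, 0.0, -10.0]]]
max [ 0.84  0.86  0.13  0.1   0.   10.1 ] ends [ 0.52 -0.3   0.24] [179.9897   0.0236 102.2964]
```

View pics/w9.png

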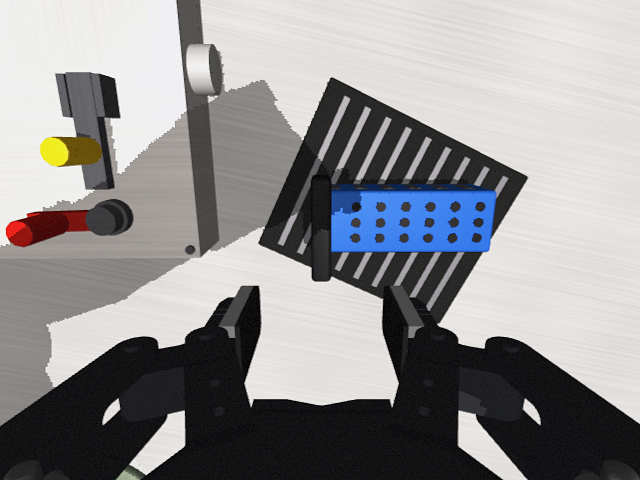

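The cassette stands upright at the middle of the mat: handle at columns 312–331, body to (495,250). Turning the tool to take the body.

Emit:
{"op": "servo_tool", "data": {"rows": [[[0.1,0.9,-0.1,0,0,-10],[-0.1,0.9,-0.1,0,0,-10],[-0.2,0.8,-0.1,0,0,-10],[-0.4,0.8,-0.1,0,0,-10],[-0.5,0.7,-0.1,0,0,-10]]], "grip": 1}}

```text
clock: 18.8
position: [0.5109, -0.2673, 0.2317]
tool_rot: [-3.141, 0.0, 1.09]
force: [0.5, 0.3, 0.4]
grip_width: 0.0854
```

Emit:
{"op": "servo_tool", "data": {"rows": [[[-0.6,0.6,-0.1,0,0,-10],[-0.7,0.5,-0.1,0,0,-10],[-0.8,0.3,-0.1,0,0,-10],[-0.8,0.2,-0.1,0,0,-10.2],[0,0,0,0,0,0]]]}}

```text
clock: 19.42
position: [0.52, -0.3002, 0.2357]
tool_rot: [-3.142, -0.0, 1.784]
force: [0.1, 0.4, 0.1]
grip_width: 0.0853
```

Emit:
{"op": "servo_tool", "data": {"rows": [[[0,0,0,0,0,0]]]}}

```text
clock: 19.55
position: [0.5201, -0.2993, 0.2357]
tool_rot: [-3.141, -0.0, 1.781]
force: [-0.8, 0.5, -0.6]
grip_width: 0.0857
```

```bash
python3 - <<'E'
from h import *
f=grab("wrist","w10.png"); s=bot.observe(); print(s["position"],np.degrees(s["tool_rot"]),s["qpos"])
m=mask(f,[100,110,60],[130,255,255]); print(blobs(m,200)[:3])
E
```

```text
[ 0.5202 -0.2992  0.2358] [-179.9867   -0.0167  102.1117] [ 0.1824  0.4997  0.3492  1.6777 -0.1963  0.9992  0.8103]
[(8743, [313.6, 214.8], [281, 139, 66, 157])]
```

View pics/w10.png

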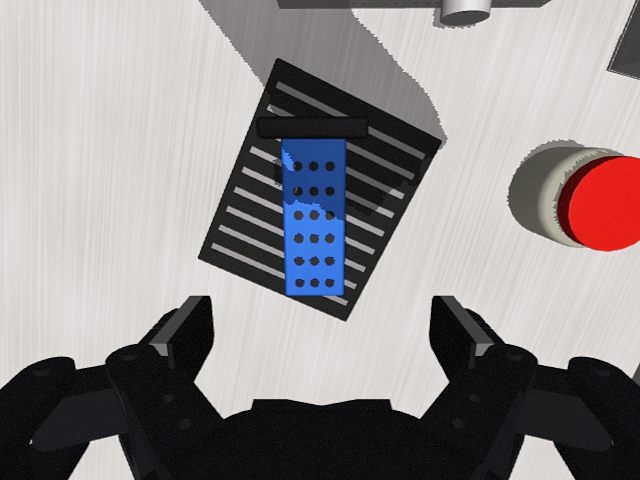

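The cassette body lies between columns 281–346 and rows 139–296, aligned with the tool. Triangulating its dots between w9 and w10.

```bash
python3 - <<'E'
from h import *
f=grab("wrist"); M=np.linalg.inv(np.eye(4))
fr=bot.grab_frame("wrist"); T=np.eye(4); T[:3,:3]=Ro.from_euler("xyz",[179.9508,-.1069,12.0965],degrees=True).as_matrix(); T[:3,3]=[.4987,-.2253,.2289]; T=T@fr["mount"]
a=dict(K=f["K"],Rwc=T[:3,:3],C=T[:3,3])
im9=cv2.imread("pics/w9.png")
def dots(bgr,roi):
    x0,y0,x1,y1=roi; v=cv2.cvtColor(bgr,cv2.COLOR_BGR2HSV)[:,:,2]; s=cv2.inRange(cv2.cvtColor(bgr,cv2.COLOR_BGR2HSV),np.array([100,90,50]),np.array([130,255,255]))
    m=cv2.bitwise_not(s); k=np.zeros_like(m);k[y0:y1,x0:x1]=m[y0:y1,x0:x1]
    return [c for A,c,b in blobs(k,15) if A<150]
print(sorted(dots(f["bgr"],(290,155,340,291)))); print(sorted(dots(im9,(345,199,490,245))))
pr=[((480.5,206),(329.5,282)),((479,222),(314.5,282)),((476.5,238),(299.5,282)),((356,206),(330,166)),((355.5,222),(314,166)),((355,238),(298,166))]
P=[]
for u,w in pr:
    X,e=tri((a,u),(f,w)); P.append(X); print(X,max(e))
P=np.array(P); print("mean",P.mean(0)); d=P[3:].mean(0)-P[:3].mean(0); print("yaw",np.degrees(np.arctan2(-d[0],d[1])),np.linalg.norm(d))
q=[onz(f,p,.061) for p in((286,295.5),(345,295.5),(281.5,139),(346.5,139),(299.5,282),(329.5,282),(298,166),(330,166))]; print(np.array(q)); 
d=(q[6]+q[7]-q[4]-q[5])/2; yaw=np.arctan2(-d[0],d[1]); print("yaw plane",np.degrees(yaw))
ne=(q[0]+q[1])/2; c=ne+.080*np.array([-np.sin(yaw),np.cos(yaw),0]); print("centre",c, "width",np.linalg.norm(q[1]-q[0]))
E
```

```text
[[296.7, 165.9], [297.5, 190.9], [297.7, 215.1], [298.0, 238.4], [298.4, 260.7], [298.8, 282.6], [313.2, 165.9], [313.5, 190.9], [313.5, 215.0], [313.5, 238.3], [313.7, 260.9], [313.8, 282.5], [328.7, 282.6], [328.8, 238.4], [328.8, 260.8], [329.3, 190.9], [329.3, 215.1], [329.4, 166.0]]
[[355.0, 237.5], [355.6, 222.3], [355.9, 206.4], [379.2, 237.5], [380.0, 222.3], [380.6, 206.4], [403.5, 237.6], [404.4, 222.2], [405.4, 206.5], [427.7, 237.6], [429.1, 222.1], [430.2, 206.4], [452.1, 237.6], [453.5, 222.2], [455.0, 206.3], [476.4, 237.4], [478.0, 222.0], [479.8, 206.1]]
[ 0.5405 -0.3601  0.0512] 0.0008586249774039977
[ 0.5263 -0.363   0.052 ] 0.0009899116472353643
[ 0.512  -0.365   0.0536] 0.0006727196320415767
[ 0.517  -0.2522  0.0487] 0.00030598809404048426
[ 0.503  -0.2549  0.0507] 0.00022323194799324763
[ 0.4892 -0.2576  0.0543] 0.00011020257953358311
mean [ 0.5147 -0.3088  0.0517]
yaw 12.120281765941796 0.11027472239797968
[[ 0.5017 -0.3775  0.061 ]
 [ 0.5563 -0.3658  0.061 ]
 [ 0.4716 -0.2379  0.061 ]
 [ 0.5252 -0.2264  0.061 ]
 [ 0.5115 -0.3614  0.061 ]
 [ 0.539  -0.3555  0.061 ]
 [ 0.4895 -0.257   0.061 ]
 [ 0.5164 -0.2512  0.061 ]]
yaw plane 12.060192776205843
centre [ 0.5123 -0.2934  0.061 ] width 0.05589195031428603
```

Emit:
{"op": "servo_tool", "data": {"rows": [[[-0.4,-0.6,4,0,0,0],[0,0,5.5,0,0,0],[0,0,5,0,0,0],[0,0,4,0,0,0],[0,0,2,0,0,0]]]}}

```text
clock: 20.32
position: [0.5146, -0.3042, 0.0291]
tool_rot: [-3.14, -0.001, 1.785]
force: [-0.4, 0.0, 1.0]
grip_width: 0.0856
```

Emit:
{"op": "servo_tool", "data": {"rows": [[[0,0,1.5,0,0,0],[0,0,0,0,0,0]]]}}

```text
clock: 20.58
position: [0.5153, -0.3048, 0.016]
tool_rot: [-3.141, -0.0, 1.785]
force: [-0.5, -1.5, 1.1]
grip_width: 0.0855
```

```bash
python3 - <<'E'
from h import *
s=bot.observe(); print(s["position"],np.degrees(s["tool_rot"]),s["force"])
f=grab("wrist","w11.png")
E
```

```text
[ 0.5153 -0.3048  0.016 ] [-179.9875   -0.0054  102.288 ] [-0.4693 -1.541   1.143 ]
```

View pics/w11.png

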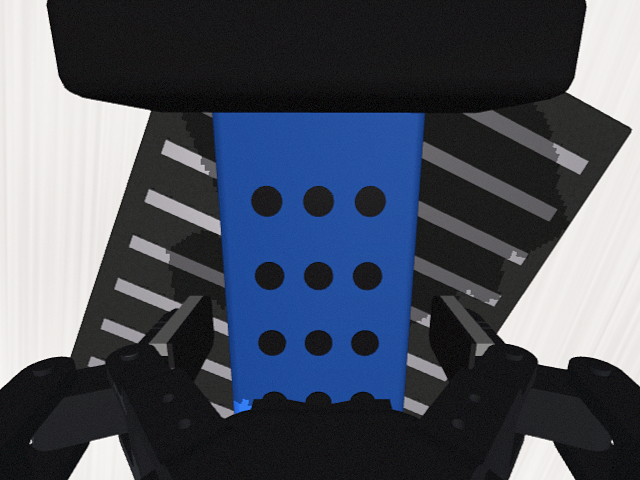

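The body is centred between the open fingers (columns 215–425, midway between the pads). Closing.

Emit:
{"op": "servo_tool", "data": {"rows": [[[0,0,0,0,0,0],[0,0,0,0,0,0],[0,0,0,0,0,0],[0,0,0,0,0,0]]], "grip": -0.5, "squeeze": 60}}

```text
clock: 21.12
position: [0.5157, -0.305, 0.0171]
tool_rot: [3.141, 0.001, 1.786]
force: [-1.5, 1.2, 9.7]
grip_width: 0.0553
```

Emit:
{"op": "servo_tool", "data": {"rows": [[[0,0,-0.5,0,0,0],[0,0,-2,0,0,0],[0,0,-3,0,0,0],[0,0,-3,0,0,0],[0,0,-2,0,0,0]]]}}

```text
clock: 21.75
position: [0.5156, -0.3051, 0.1238]
tool_rot: [3.14, 0.001, 1.785]
force: [-0.2, -0.9, -3.9]
grip_width: 0.0554
```

```bash
python3 - <<'E'
from h import *
s=bot.observe(); print(s["position"],np.degrees(s["tool_rot"]),s["force"],s["moment"],s["grip_width"],s["clock"])
f=grab("wrist","w12.png"); t=grab("top","t12.png"); g=grab("scene","s12.png")
cv2.imwrite("pics/c12t.png",cv2.resize(t["bgr"][175:290,190:280],None,fx=6,fy=5,interpolation=cv2.INTER_CUBIC)[:, :])
cv2.imwrite("pics/c12s.png",cv2.resize(g["bgr"][235:345,320:420],None,fx=5,fy=5,interpolation=cv2.INTER_CUBIC))
E
```

```text
[ 0.5156 -0.3051  0.1238] [179.9081   0.0671 102.289 ] [-0.1774 -0.8916 -3.8933] [-0.1105 -0.0596  0.0227] 0.05544695304027943 21.75
```

View pics/w12.png

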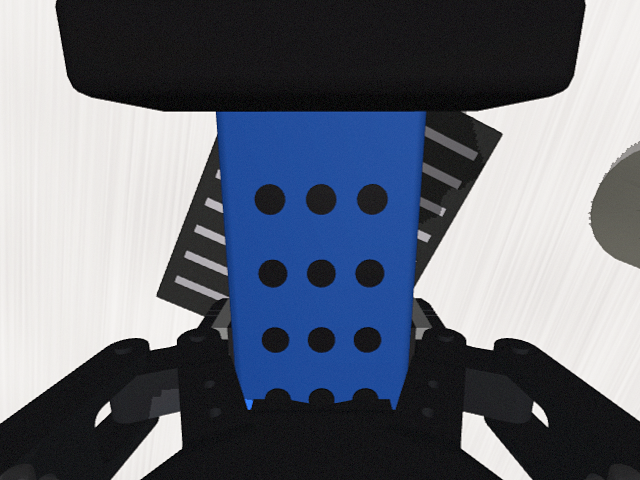

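View pics/c12s.png

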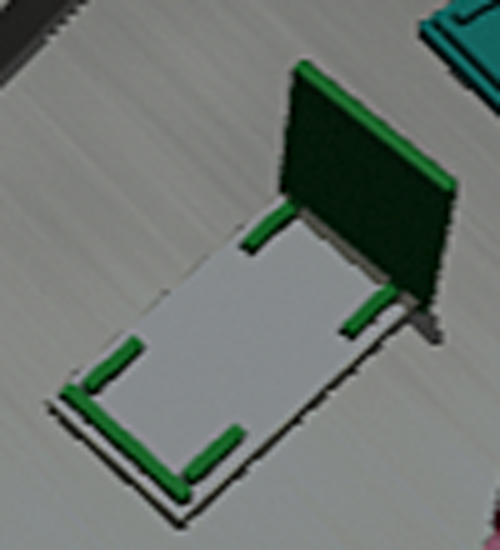

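View pics/c12t.png

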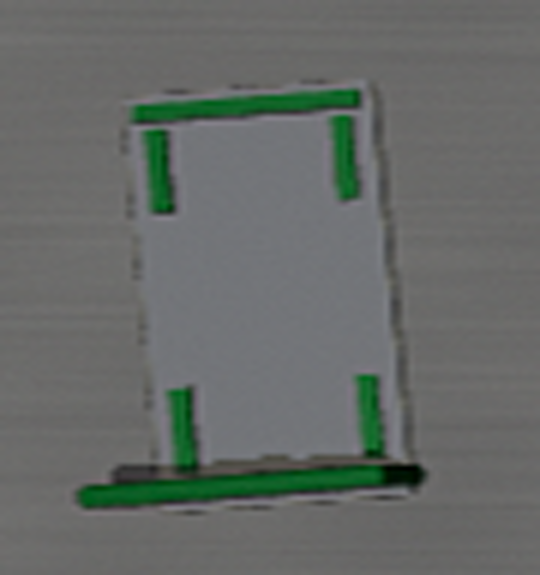

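Lifted by the body with the grip centred (columns 217–425). The cradle's four side stops and end stop show clearly in the top and scene crops. Measuring them in three views.

```bash
python3 - <<'E'
from h import *
t=grab("top"); g=grab("scene")
fr=bot.grab_frame("wrist"); T=np.eye(4); T[:3,:3]=Ro.from_euler("xyz",[3.141,.002,.212]).as_matrix(); T[:3,3]=[.5879,.083,.2349]; T=T@fr["mount"]
w=dict(K=fr["K"],Rwc=T[:3,:3],C=T[:3,3])
def st(bgr,roi,lo):
    h=cv2.cvtColor(bgr,cv2.COLOR_BGR2HSV); m=cv2.inRange(h,np.array([50,110,lo]),np.array([75,255,255])); k=np.zeros_like(m);x0,y0,x1,y1=roi;k[y0:y1,x0:x1]=m[y0:y1,x0:x1]; return blobs(k,10)
print("top");[print(b) for b in st(t["bgr"],(190,170,280,290),60)]
print("scene");[print(b) for b in st(g["bgr"],(320,235,420,345),70)]
print("w5");[print(b) for b in st(cv2.imread("pics/w5.png"),(0,90,160,400),60)]
E
```

```text
top
(201, [227.8, 271.8], [203, 268, 51, 8])
(117, [230.5, 195.6], [212, 193, 38, 6])
(53, [216.0, 208.3], [214, 201, 5, 16])
(52, [247.1, 206.1], [245, 198, 5, 17])
(51, [220.1, 260.2], [218, 253, 5, 15])
(48, [251.2, 257.0], [249, 250, 5, 15])
scene
(105, [394.6, 259.5], [379, 247, 32, 26])
(86, [344.7, 322.5], [332, 312, 26, 23])
(39, [362.4, 324.8], [357, 320, 12, 11])
(37, [342.1, 307.0], [337, 302, 11, 11])
(33, [393.4, 296.1], [389, 292, 10, 9])
(31, [373.4, 279.4], [369, 275, 10, 9])
w5
(826, [75.0, 128.0], [26, 119, 98, 20])
(786, [34.3, 365.6], [0, 357, 70, 18])
(365, [37.6, 152.9], [32, 132, 12, 43])
(362, [115.6, 162.7], [111, 142, 10, 42])
(287, [119.1, 281.7], [115, 264, 9, 38])
(286, [47.8, 273.7], [43, 256, 10, 37])
```

```bash
python3 - <<'E'
from h import *
t=grab("top"); g=grab("scene")
fr=bot.grab_frame("wrist"); T=np.eye(4); T[:3,:3]=Ro.from_euler("xyz",[3.141,.002,.212]).as_matrix(); T[:3,3]=[.5879,.083,.2349]; T=T@fr["mount"]
w=dict(K=fr["K"],Rwc=T[:3,:3],C=T[:3,3])
# order: (rack -y,+x),( -y,-x),(+y,+x),(+y,-x), end stop
top=[(216,208.3),(247.1,206.1),(220.1,260.2),(251.2,257.0),(230.5,195.6)]
sc=[(362.4,324.8),(342.1,307),(393.4,296.1),(373.4,279.4),(344.7,322.5)]
w5=[(37.6,152.9),(115.6,162.7),(47.8,273.7),(119.1,281.7),(75,128)]
for n,F,L in(("top",t,top),("scene",g,sc),("w5",w,w5)):
    P=np.array([onz(F,(u,v),.0195) for u,v in L]); c=P[:4].mean(0); yv=P[2:4].mean(0)-P[:2].mean(0); xv=P[[0,2]].mean(0)-P[[1,3]].mean(0); e=P[4]-c
    print(n,"c",c,"yaw y",np.degrees(np.arctan2(-yv[0],yv[1])),"yaw x",np.degrees(np.arctan2(xv[1],xv[0])),np.linalg.norm(yv),np.linalg.norm(xv),"end",np.linalg.norm(e))
Q=[]
for a,b,c in zip(top,sc,w5):
    X,e=tri((t,a),(g,b),(w,c)); Q.append(X); print("tri",X,max(e))
Q=np.array(Q);print("mean",Q[:4].mean(0))
s=bot.observe();print(s["position"],np.degrees(s["tool_rot"]),s["clock"])
E
```

```text
top c [0.5267 0.3191 0.0195] yaw y 95.31200060572253 yaw x 95.18364523286469 0.12252037238573191 0.07389156767659401 end 0.08913771195515158
scene c [0.5285 0.3184 0.0195] yaw y 95.31774553720116 yaw x 95.44762872706373 0.12202396332443403 0.0739112839557514 end 0.08903971930159614
w5 c [0.5277 0.3196 0.0195] yaw y 95.31783067265476 yaw x 95.06650623865941 0.12416145217560585 0.07407373446685747 end 0.0897379242763958
tri [0.5857 0.3616 0.0201] 0.0008541436012934276
tri [0.592  0.2878 0.0194] 0.001557115845279988
tri [0.4629 0.3499 0.0196] 0.0014882665817590568
tri [0.4701 0.2765 0.0199] 0.0011531511461468477
tri [0.6166 0.3273 0.0199] 0.0012540971700250691
mean [0.5277 0.319  0.0198]
[ 0.5149 -0.3047  0.1203] [-179.9427   -0.0364  102.2991] 22.2
```

Cradle seat: (0.5277, 0.3190), yaw 95.3°, consistent in three views, with the stop tops triangulated at z 0.0198. Raising and carrying.

Emit:
{"op": "servo_tool", "data": {"rows": [[[0,0,-2,0,0,0],[0,0,-3,0,0,0],[0,0,-3,0,0,0],[0,0,-0.5,0,0,0]]]}}

```text
clock: 22.7
position: [0.5158, -0.3052, 0.2071]
tool_rot: [3.14, 0.001, 1.785]
force: [0.8, -0.4, -4.7]
grip_width: 0.0552
```

```bash
python3 - <<'E'
from h import *
rows([.5387,.3200,.21],185.3,14)
E
```

```text
now [ 0.5158 -0.3052  0.2071] [179.906    0.0725 102.2996] t 22.70
[[[4.33, 1.11, -0.02, 0.0, 0.0, -5.9], [4.19, 1.55, -0.03, 0.0, 0.0, -5.9], [4.01, 1.97, -0.02, 0.0, 0.0, -5.9], [3.78, 2.38, -0.03, 0.0, 0.0, -5.9], [3.52, 2.75, -0.02, 0.0, 0.0, -5.9]]]
[[[3.22, 3.1, -0.02, 0.0, 0.0, -5.9], [2.89, 3.41, -0.03, 0.0, 0.0, -6.0], [2.51, 3.7, -0.02, 0.0, 0.0, -5.9], [2.12, 3.93, -0.03, 0.0, 0.0, -6.0], [1.69, 4.14, -0.02, 0.0, 0.0, -5.9]]]
[[[1.27, 4.28, -0.02, 0.0, 0.0, -6.0], [0.8, 4.4, -0.03, 0.0, 0.0, -5.9], [0.35, 4.45, -0.02, 0.0, 0.1, -6.0], [-0.11, 4.47, -0.03, 0.0, 0.0, -5.9]]]
max [4.33 4.47 0.03 0.   0.1  6.  ] ends [0.5387 0.32   0.21  ] [-179.955     0.0034 -174.7004]
```

Emit:
{"op": "servo_tool", "data": {"rows": [[[2.2,0.5,0,0,0,-3],[4.2,1.3,0,0,0,-5.9],[4.1,1.8,0,0,0,-5.9],[3.9,2.2,0,0,0,-5.9],[3.6,2.6,0,0,0,-5.9]]]}}

```text
clock: 23.32
position: [0.5221, -0.102, 0.2048]
tool_rot: [-3.141, -0.001, 2.255]
force: [1.2, 0.1, -4.7]
grip_width: 0.0554
```

Emit:
{"op": "servo_tool", "data": {"rows": [[[3.4,2.9,0,0,0,-5.9],[3.1,3.3,0,0,0,-5.9],[2.7,3.6,0,0,0,-5.9],[2.3,3.8,0,0,0,-5.9],[1.9,4.0,0,0,0,-5.9]]]}}

```text
clock: 23.95
position: [0.5297, 0.1212, 0.2047]
tool_rot: [-3.141, -0.002, 2.77]
force: [0.9, 0.7, -4.3]
grip_width: 0.0552
```

```bash
python3 - <<'E'
from h import *
s=bot.observe(); print(s["qpos"],s["grip_width"])
rows([.5387,.3200,.21],185.3,5)
E
```

```text
[-0.359   0.4253  0.0338  1.845  -0.0188  0.8734  0.8832] 0.05524331421254954
now [0.5297 0.1212 0.2047] [-179.9538   -0.0965  158.7149] t 23.95
[[[1.28, 3.77, -0.11, 0.0, 0.0, -5.3], [0.92, 3.87, -0.1, 0.0, 0.0, -5.3], [0.56, 3.94, -0.11, 0.0, 0.0, -5.3], [0.19, 3.98, -0.11, 0.0, -0.1, -5.3], [-0.17, 3.97, -0.1, 0.0, 0.0, -5.4]]]
max [1.28 3.98 0.11 0.   0.1  5.4 ] ends [0.5387 0.32   0.21  ] [-179.9879   -0.008  -174.685 ]
```

Emit:
{"op": "servo_tool", "data": {"rows": [[[1.3,3.8,0,0,0,-5.3],[0.9,3.9,0,0,0,-5.3],[0.6,3.9,0,0,0,-5.3],[0.2,3.5,0,0,0,-5.3],[0,2.5,0,0,0,-2]]]}}

```text
clock: 24.58
position: [0.5371, 0.3005, 0.2046]
tool_rot: [-3.141, -0.002, -3.11]
force: [0.4, -0.9, -4.3]
grip_width: 0.0554
```

Emit:
{"op": "servo_tool", "data": {"rows": [[[0,0,0,0,0,0],[0,0,0,0,0,0]]]}}

```text
clock: 24.82
position: [0.5381, 0.2979, 0.2054]
tool_rot: [-3.141, -0.001, -3.115]
force: [0.7, 0.7, -3.8]
grip_width: 0.0554
```

```bash
python3 - <<'E'
from h import *
rows([.5387,.3200,.12],185.3,3)
f=grab("wrist","w13.png")
E
```

```text
now [0.5381 0.2979 0.2054] [-179.9437   -0.0463 -178.4555] t 24.82
[[[-0.04, 0.74, 2.85, 0.0, 0.0, -1.3], [-0.06, 0.74, 2.84, 0.0, 0.0, -1.2], [-0.08, 0.74, 2.85, -0.1, 0.0, -1.3]]]
max [0.08 0.74 2.85 0.1  0.   1.3 ] ends [0.5387 0.32   0.12  ] [ 179.9531   -0.0488 -174.6555]
```

View pics/w13.png

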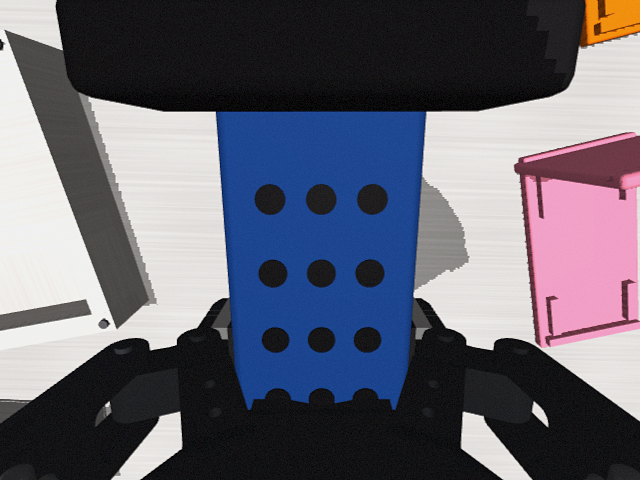

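The cassette hides the cradle in the wrist view. I'll align horizontally first, then check from the scene camera.

Emit:
{"op": "servo_tool", "data": {"rows": [[[-0.1,1.1,0,0,0,-1.9],[-0.1,1.1,0,0,0,-1.9],[0,0,0,0,0,0],[0,0,0,0,0,0]]]}}

```text
clock: 25.38
position: [0.5393, 0.3204, 0.2059]
tool_rot: [-3.141, -0.0, -3.048]
force: [-0.7, -0.7, -4.5]
grip_width: 0.0555
```

```bash
python3 - <<'E'
from h import *
rows([.5387,.3200,.06],185.3,5)
g=grab("scene","s14.png"); cv2.imwrite("pics/c14.png",cv2.resize(g["bgr"][200:350,300:450],None,fx=4,fy=4,interpolation=cv2.INTER_CUBIC))
E
```

```text
now [0.5393 0.3204 0.2059] [-179.9808   -0.0105 -174.615 ] t 25.38
[[[0.01, -0.01, 2.92, 0.0, 0.0, 0.0], [0.02, 0.0, 2.92, 0.0, 0.0, 0.0], [0.01, -0.01, 2.91, 0.0, 0.0, 0.0], [0.01, 0.0, 2.92, 0.0, 0.0, 0.0], [0.01, -0.01, 2.92, 0.0, 0.0, 0.1]]]
max [0.02 0.01 2.92 0.   0.   0.1 ] ends [0.5387 0.32   0.06  ] [-179.9807   -0.0104 -174.715 ]
```

View pics/c14.png

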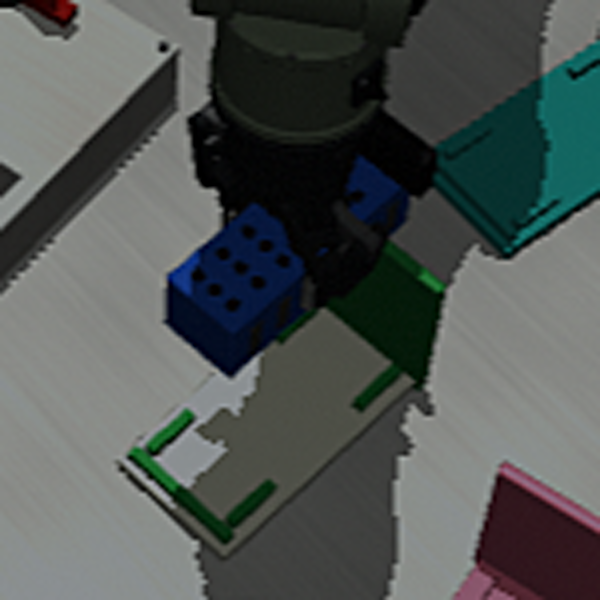

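```bash
python3 - <<'E'
from h import *
g=grab("scene"); s=bot.observe(); yaw=np.degrees(s["tool_rot"][2])-90
Rz=Ro.from_euler("z",yaw,degrees=True); tx=Rz.apply([0,1,0])
c=s["position"]+.011*tx; 
for n,v in dict(bl=(-.028,-.08,-.0111),br=(.028,-.08,-.0111),tl=(-.028,-.08,.0439),tr=(.028,-.08,.0439)).items():
    p=proj(g,c+Rz.apply(v)); print(n,((p-[300,200])*4+1.5).round(1))
E
python3 - <<'E'
import cv2
i=cv2.imread("pics/s14.png")[245:300,335:380]; cv2.imwrite("pics/c14b.png",cv2.resize(i,None,fx=12,fy=10,interpolation=cv2.INTER_NEAREST))
E
```

```text
bl [164.9 320.5]
br [232.2 378.3]
tl [166.5 272. ]
tr [236.  330.8]
```

View pics/c14b.png

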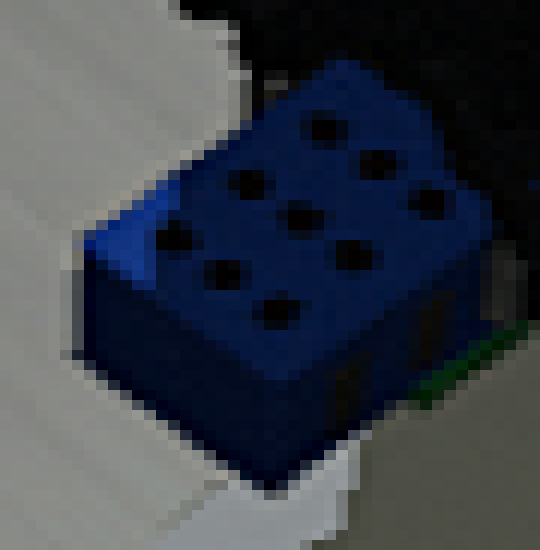

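Scene corners match the predicted in-hand pose within about 1 px. Descending.

Emit:
{"op": "servo_tool", "data": {"rows": [[[0.05,0,3,0,0,0],[0,0,4,0,0,0],[0,0,4,0,0,0],[0,0,3,0,0,0],[0,0,1,0,0,0]]]}}

```text
clock: 26.1
position: [0.5383, 0.3199, 0.0545]
tool_rot: [-3.14, -0.002, -3.048]
force: [-0.9, 0.1, -3.2]
grip_width: 0.0554
```

Emit:
{"op": "servo_tool", "data": {"rows": [[[0,0,0,0,0,0],[0,0,0,0,0,0]]]}}

```text
clock: 26.35
position: [0.5395, 0.3209, 0.0574]
tool_rot: [3.141, 0.002, -3.048]
force: [-0.1, -0.0, -3.8]
grip_width: 0.0554
```

```bash
python3 - <<'E'
from h import *
rows([.5387,.3200,.0233],185.3,5); print(bot.observe()["force"],bot.observe()["moment"])
g=grab("scene","s15.png"); cv2.imwrite("pics/c15.png",cv2.resize(g["bgr"][210:350,300:440],None,fx=4,fy=4,interpolation=cv2.INTER_CUBIC))
f=grab("wrist","w15.png")
E
```

```text
now [0.5395 0.3209 0.0574] [ 179.9529    0.0921 -174.6113] t 26.35
[[[0.02, -0.02, 0.68, 0.0, 0.0, 0.0], [0.02, -0.02, 0.68, 0.0, 0.0, 0.0], [0.02, -0.01, 0.68, 0.0, 0.0, 0.0], [0.02, -0.02, 0.68, 0.0, 0.0, 0.0], [0.02, -0.02, 0.69, 0.0, 0.1, 0.1]]]
max [0.02 0.02 0.69 0.   0.1  0.1 ] ends [0.5387 0.32   0.0233] [ 179.9529   -0.0079 -174.7113]
[-0.1159 -0.0337 -3.8496] [ 0.0181 -0.0428 -0.0061]
```

View pics/c15.png

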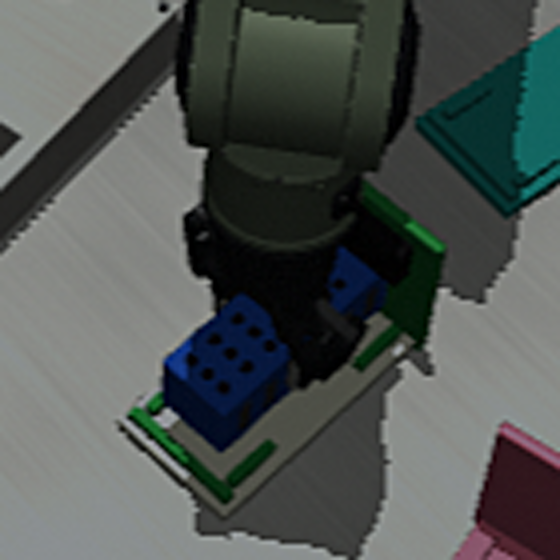

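View pics/w15.png

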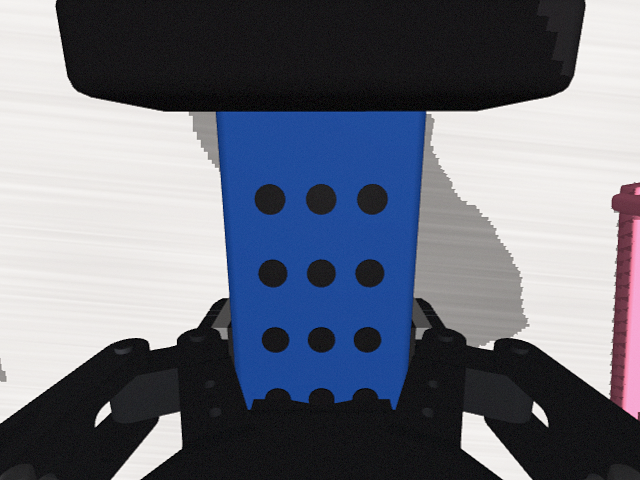

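Cassette is between the cradle's ends in the scene view, still clear of the stops. Going on down.

Emit:
{"op": "servo_tool", "data": {"rows": [[[0.1,-0.05,1,0,0,0],[0,-0.05,0.8,0,0,0],[0,0,0.4,0,0,0],[0,0,0,0,0,0],[0,0,0,0,0,0]]]}}

```text
clock: 27.08
position: [0.538, 0.3196, 0.0341]
tool_rot: [3.142, 0.0, -3.047]
force: [-0.0, 0.6, -3.4]
grip_width: 0.0559
```

```bash
python3 - <<'E'
from h import *
rows([.5387,.3200,.0233],185.3,5); s=bot.observe(); print(s["force"],s["moment"])
g=grab("scene","s16.png"); cv2.imwrite("pics/c16.png",cv2.resize(g["bgr"][260:350,325:415],None,fx=6,fy=6,interpolation=cv2.INTER_CUBIC))
E
```

```text
now [0.538  0.3196 0.0341] [ 179.9985    0.0075 -174.5973] t 27.07
[[[-0.01, 0.01, 0.22, 0.0, 0.0, 0.0], [-0.02, 0.01, 0.21, 0.0, 0.0, 0.0], [-0.01, 0.0, 0.22, 0.0, 0.0, 0.0], [-0.02, 0.01, 0.21, 0.0, 0.0, 0.1], [-0.01, 0.01, 0.22, 0.0, 0.0, 0.0]]]
max [0.02 0.01 0.22 0.   0.   0.1 ] ends [0.5387 0.32   0.0233] [ 179.9985    0.0075 -174.6973]
[-0.0145  0.6092 -3.4001] [-0.0793 -0.1105  0.0261]
```

View pics/c16.png

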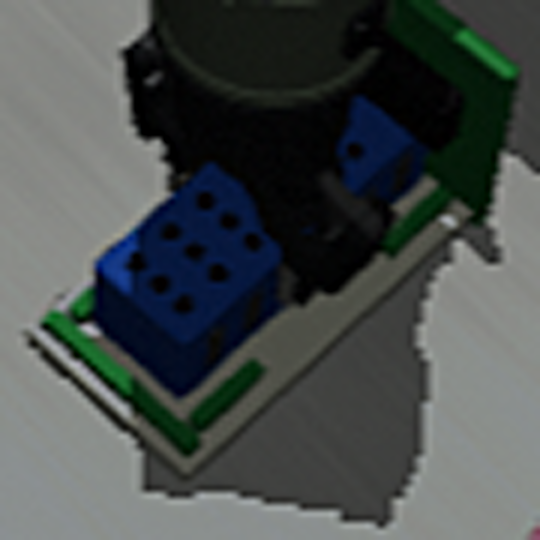

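Emit:
{"op": "servo_tool", "data": {"rows": [[[-0.05,0.03,0.3,0,0,0],[0,0,0.3,0,0,0],[0,0,0.2,0,0,0],[0,0,0.1,0,0,0],[0,0,0,0,0,0]]]}}

```text
clock: 27.75
position: [0.5384, 0.3198, 0.0249]
tool_rot: [-3.142, -0.0, -3.047]
force: [-1.1, 0.9, -3.6]
grip_width: 0.0554
```

Emit:
{"op": "servo_tool", "data": {"rows": [[[0,0,0.1,0,0,0],[0,0,0.05,0,0,0],[0,0,0,0,0,0]]]}}

```text
clock: 28.12
position: [0.5384, 0.3198, 0.0235]
tool_rot: [-3.142, -0.0, -3.047]
force: [0.3, 0.4, -4.0]
grip_width: 0.0553
```

Emit:
{"op": "servo_tool", "data": {"rows": [[[0,0,0.05,0,0,0],[0,0,0,0,0,0]]]}}

```text
clock: 28.38
position: [0.5384, 0.3198, 0.0231]
tool_rot: [3.142, 0.0, -3.047]
force: [-1.4, -0.8, 0.5]
grip_width: 0.0554
```

```bash
python3 - <<'E'
from h import *
s=bot.observe(); print(s["position"],s["force"],s["moment"])
E
```

```text
[0.5384 0.3198 0.0231] [-1.4174 -0.8499  0.5299] [-0.0899  0.2021 -0.0051]
```

Contact exactly at the predicted height for the seat. Releasing.

Emit:
{"op": "servo_tool", "data": {"rows": [[[0,0,0,0,0,0],[0,0,0,0,0,0],[0,0,0,0,0,0]]], "grip": 0.8}}

```text
clock: 28.75
position: [0.5385, 0.3199, 0.0231]
tool_rot: [3.141, 0.0, -3.047]
force: [0.3, -0.3, 0.0]
grip_width: 0.0771
```

Emit:
{"op": "servo_tool", "data": {"rows": [[[0,0,-1.5,0,0,0],[0,0,-3,0,0,0],[0,0,-5,0,0,0],[0,0,-6,0,0,0],[0,0,-5,0,0,0]]]}}

```text
clock: 29.38
position: [0.5385, 0.3198, 0.2316]
tool_rot: [3.141, 0.002, -3.047]
force: [-0.0, 0.1, -0.7]
grip_width: 0.0767
```

Emit:
{"op": "servo_tool", "data": {"rows": [[[0,0,-1,0,0,0],[0,0,0,0,0,0],[0,0,0,0,0,0]]]}}

```text
clock: 29.75
position: [0.5379, 0.3195, 0.2368]
tool_rot: [-3.141, -0.002, -3.047]
force: [0.7, -0.3, 0.1]
grip_width: 0.0767
```

```bash
python3 - <<'E'
from h import *
f=grab("wrist","w17.png"); g=grab("scene","s17.png"); cv2.imwrite("pics/c17.png",cv2.resize(g["bgr"][230:350,310:430],None,fx=5,fy=5,interpolation=cv2.INTER_CUBIC))
s=bot.observe(); print(s["position"],s["force"],s["clock"])
E
```

```text
[0.538  0.3196 0.2368] [-1.2145  0.0621 -0.738 ] 29.85
```

View pics/w17.png

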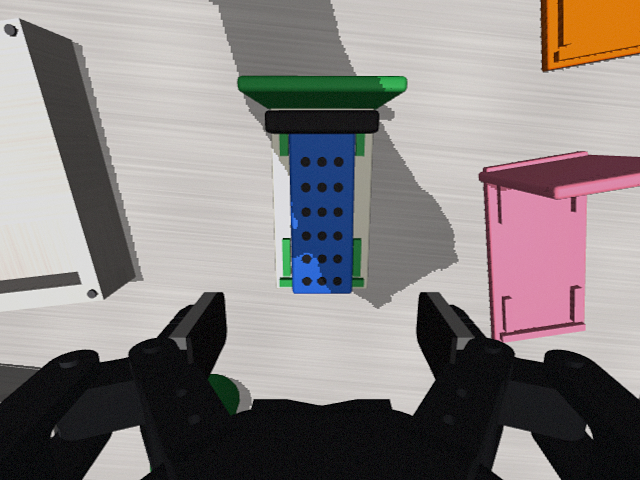

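View pics/c17.png

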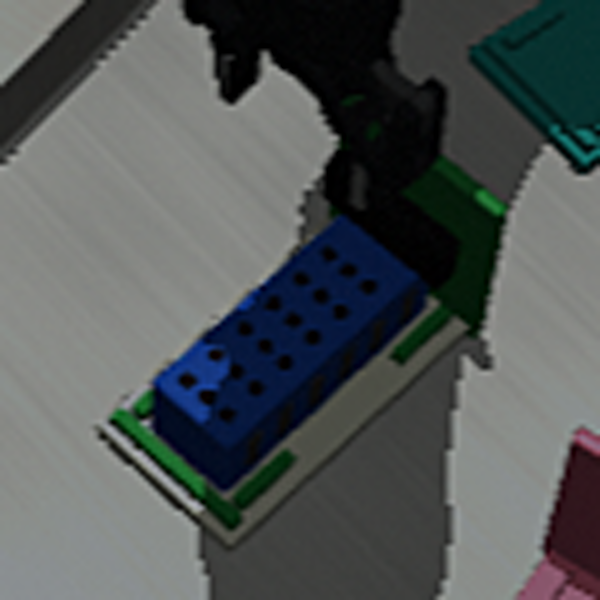

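Released. The wrist view shows the body (290–354, 135–293) between the stops with the handle at the plate. Checking fit numerically from the wrist and scene views.

```bash
python3 - <<'E'
from h import *
f=grab("wrist"); g=grab("scene"); c0=np.array([.5277,.319,0]); Rz=Ro.from_euler("z",95.3,degrees=True)
L=lambda X:Rz.inv().apply(X-c0)*1000
m=mask(f,[100,110,40],[130,255,255],(270,125,375,310)); k=max(cv2.findContours(m,0,2)[0],key=cv2.contourArea); q=cv2.approxPolyDP(cv2.convexHull(k),4,True)[:,0]; print(q.tolist())
for p in q: print("wrist corner",p,"rack mm",L(onz(f,p+0.,.067)))
for p in ((265,122),(379,122),(322,112),(322,132)): print("handle",p,L(onz(f,p,.103)))
cr=lambda x,y:((x+.5)/5+310-.5,(y+.5)/5+230-.5)
for n,p,z in(("bottom near",(226,490),.012),("top left",(154,385),.067),("top near",(231,443),.067),("top right",(428,290),.067)): print("scene",n,L(onz(g,cr(*p),z)))
# rack stops seen in wrist
for b in blobs(mask(f,[50,110,40],[75,255,255],(270,130,380,300)),15): print(b, L(onz(f,b[1],.0195)))
# two-view height of dots: -y end row and others (wrist vs scene)
for wv,sp in(((306,281.5),(228,415)),((338.5,281.5),(187,381)),((305.5,162),(369,287)),((338.5,162),(329,254))): 
    X,e=tri((f,wv),(g,cr(*sp))); print("dot",X,L(X),max(e))
E
```

```text
[[354, 133], [351, 290], [295, 293], [288, 134]]
wrist corner [354 133] rack mm [27.7377 64.8148 67.    ]
wrist corner [351 290] rack mm [ 28.5064 -74.972   67.    ]
wrist corner [295 293] rack mm [-23.5371 -78.0676  67.    ]
wrist corner [288 134] rack mm [-26.9026  63.9266  67.    ]
handle (265, 122) [-40.264   71.4937 103.    ]
handle (379, 122) [ 42.5812  71.6359 103.    ]
handle (322, 112) [  1.1431  78.4343 103.    ]
handle (322, 132) [  1.1756  64.6004 103.    ]
scene bottom near [ 25.7674 -78.654   12.    ]
scene top left [-24.2555 -83.0574  67.    ]
scene top near [ 26.7626 -78.8269  67.    ]
scene top right [37.3019 59.8097 67.    ]
(282, [356.3, 256.3], [353, 238, 8, 38]) [ 37.3972 -57.2728  19.5   ]
(269, [286.0, 256.8], [282, 238, 9, 38]) [-35.8929 -57.9482  19.5   ]
(182, [359.6, 144.0], [356, 133, 9, 23]) [37.5042 55.8449 19.5   ]
(166, [283.4, 144.2], [280, 134, 8, 22]) [-35.7112  55.5331  19.5   ]
(100, [285.5, 282.3], [280, 278, 12, 9]) [-37.0961 -86.3871  19.5   ]
(99, [357.2, 282.1], [352, 278, 12, 9]) [ 39.1327 -86.0251  19.5   ]
dot [0.5942 0.3231 0.0542] [ -2.0932 -66.5544  54.1655] 0.012529289977589937
dot [0.5958 0.3291 0.0796] [  3.7686 -68.7231  79.6318] 0.014140079042359581
dot [0.4827 0.311  0.0431] [-3.8478 45.509  43.1171] 0.011192530729544313
dot [0.4925 0.32   0.0908] [ 4.2213 34.9668 90.8389] 0.012455181044604682
```

I paired the dots left for right; redoing that for the flatness check.

```bash
python3 - <<'E'
from h import *
f=grab("wrist"); g=grab("scene","s18.png"); t=grab("top","t18.png"); c0=np.array([.5277,.319,0]); Rz=Ro.from_euler("z",95.3,degrees=True)
cr=lambda x,y:((x+.5)/5+310-.5,(y+.5)/5+230-.5)
for wv,sp in(((338.5,281.5),(228,415)),((306,281.5),(187,381)),((338.5,162),(369,287)),((305.5,162),(329,254))): 
    X,e=tri((f,wv),(g,cr(*sp))); print("dot",X,Rz.inv().apply(X-c0)*1000,max(e))
s=bot.observe(); print(s["clock"],s["force"],s["grip_width"])
E
```

```text
dot [0.5937 0.3409 0.0667] [ 15.7444 -67.7317  66.6823] 0.0013500993801658933
dot [0.5969 0.3114 0.0649] [-13.9114 -68.1803  64.8933] 0.000794536971736088
dot [0.4862 0.3298 0.0656] [14.6178 40.356  65.5721] 0.0010294089276300284
dot [0.4889 0.3017 0.0655] [-13.6764  40.2486  65.4897] 0.001281574421105136
30.1 [-0.6878  0.1765 -0.0329] 0.07668202209115882
```

View pics/t18.png

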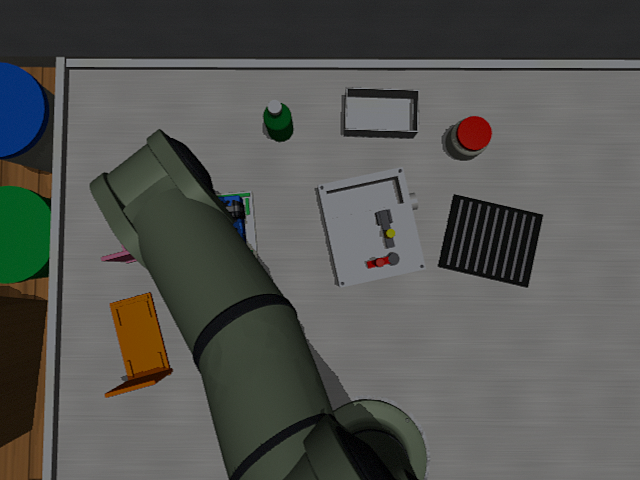

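View pics/s18.png

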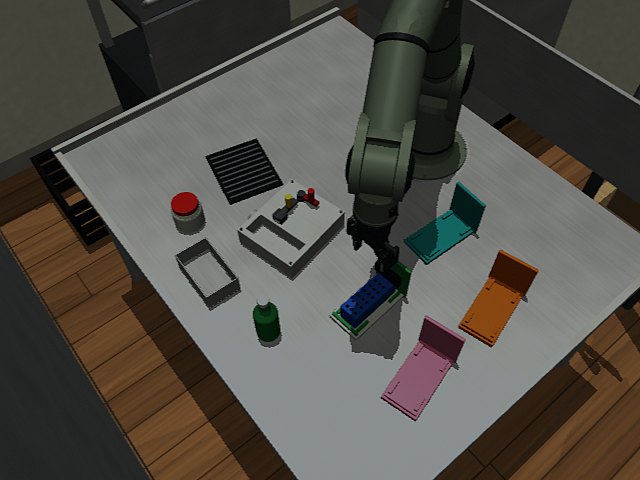

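The top and scene views show keeper aside (380,262), bolt drawn (390,233), bottle, pan and tub at their first pixels, and the cassette flat in the cradle. Handing in.

```bash
python3 - <<'E'
from workcell import bot
print(bot.job_done(), bot.observe()["clock"])
E
```

```text
the job is handed in; nothing more can be done
the job is handed in; nothing more can be done
```

The job is done and handed in at about 30 s on the clock, in the order asked. No verdict was reported.

**Keeper and bolt:** I swung the keeper to its stop (about 92°), then drew the bolt to its stop (about 36 mm). I felt about 22 N against each stop, and both were still open in the last pictures.

**Mat:** I lifted the cassette out by its handle and set it down upright near the middle of the mat. One creep step there pressed to 29 N for a moment. I backed off to under 5 N before letting go.

**Cradle:** I took the cassette by its body and lowered it onto the seat. Contact came at the height I had worked out, with the tool reading about 0.5 N, and I let go there.

**Last checks:**
- **Position:** the body sits within about 1–2 mm of the seat's centre, with the handle end at the green plate.
- **Flatness:** its top is level, at 65–67 mm at four points against 67 mm expected.
- **Bystanders:** the bottle, pan and tub appear where they started in the top picture.
- **Robot:** the gripper is open and well clear.

**Disagreements:**
- **Views:** different views differed by 1–3 mm throughout. One two-view height of the cassette on the mat read about 9 mm low, because the arm was still settling. I used the plane measurement instead.
- **Outlier:** one hand-picked corner in the final scene picture was about 10 mm off. I put that down to a bad pick, because every other check agreed.

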